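Pull down the tip cupboard's sprung flap with the hook pole

ROBOT

A 7-joint arm with a two-finger parallel gripper is mounted at the origin on the work surface. World frame = base frame: x ahead of the robot, y to its left, z up, the work surface at z = 0. Lengths are in m, angles in rad, forces in N, time in s.
With the tool pointing down it reaches from about 0.35 to 0.9 m from the base axis. Payload 8.1 kg.
Tool frame: the origin (TCP) lies midway between the tips of the shut fingers; the grasp point (between the pads) lies 19 mm behind it (arm.pinch_z is the distance from the TCP to the grasp point, in m); z points along the fingers, y is the direction in which the jaws open and shut (so a half turn about z gives the same grasp; the last joint's range is limited). The gripper opens to 92 mm and grips with 3 to 60 N. Pads are 19 mm wide; open, the fingers measure 130 mm over their backs; the gripper's body (75 mm by 190 mm) begins 47 mm behind the grasp point.
Start: joints at [-1.226, 0.434, 0.025, 1.573, -0.012, 1.134, -0.075], TCP at [0.271, 0.563, 0.227] pointing down, gripper open.
Joint ranges: [-2.62, 2.62], [-0.44, 2.09], [-1.27, 1.32], [0.08, 2.57], [-1.32, 4.46], [0.12, 2], [-2.74, 2.74]. Speed limits (rad/s): [2.22, 2.22, 3.01, 3.01, 3.14, 3.14, 3.14].

INTERFACE

Orientations are given as a rotation vector (axis times angle).
In Python, from cell import arm, eyes gives the robot as it stands.
- The arm moves only by the tool apply_moves, never from a script. Its argument "targets" is one flat list of numbers, 5 for each row, row after row: the closure, from 0 (fully open) to 1 (shut), then the shift along the tool's x, y, z each as a share of 40 cm, from -1 to 1, then the turn about the tool's z as a share of pi/2 rad, from -1 to 1. A call has 1 to 20 rows; each row shifts and turns the commanded pose from where the row before left it, along the tool's axes as they then stand; what a row does not reach is not made up. A row lasts 1/8 s, in which the tool goes at most 62.5 mm and 10.7 degrees, less where a joint would pass 70% of its speed; a pose out of reach is approached as far as the arm can. A call with a number of a shift or a turn outside -1 to 1 is refused whole. A call with a gripper value outside its range is refused whole. The fingers move at their own pace and stop on an object; "grip_force" is the grip in N (left out, the last holds). Time passes only in rows, so rows that do not move let the fingers close. It gives the time, the measured TCP pose, the force and the opening at its end, in the units of the state.
- arm.observe(): the state, without advancing time (a new reading comes with each control period).
- eyes.get_image(name): name is "scene" or "top"; returns the picture (480x640x3 uint8, red, green, blue); there is no depth.
- eyes.camera_params(name): a dict with "camera_matrix" (3x3 intrinsics, pixels), "xyz" and "attitude" of the camera in the world. Camera axes: x right, y down, z forward; pixel columns grow to the right and rows downward; lengths in m; the calibration is good to about 2 mm. A picture is of the moment at which its call begins. camera_params takes no time and is no camera call.
- arm.sign_off(): hands the job in, once; it reports no verdict.
The state is a dict: "clock": time; "joints": joint angles; "dq": joint speeds; "joint_efforts": joint torques, N m; "position": TCP position; "ee_rot": TCP orientation; "force": force on the tool from outside, world axes, zero at the start; "ft_torque": the same for the moment, N m; "width": opening from 0.0 (shut) to 1.0 (fully open).
Only numpy, scipy, OpenCV 4.12 (cv2) and the standard library are available. Lean on these libraries where they do the work, as an engineer would, in place of code of your own. Each camera call takes 0.05 s, during which the arm holds its last target.

TASK

Open the over-bench tip cupboard with the hook pole: take the pole from its rest, pass its hook through the eye on top of the shut flap, and swing the flap down, keeping the hook in the eye, until it clicks home at its stop and stays open by itself. Then unhook the pole and lay it back in both notches of its rest the way it lay before, and let go. The flap is sprung and its catches are stiff: ease it, feeling the load on the pole, never above about 22 N (2 kg) and never with a jerk or letting it fly back; work the flap with the pole only, not with the hand, and leave the bottles, the beaker and the tip box where they stand.

Things in the scene. Friction and masses are not known exactly. Their poses are not given: they have to be found in the camera images.
- pole_grip (a point): Hook pole, 278 mm, 140 g, balanced here: grip it here, across. Point on its axis in the black flat-sided handle (18 wide, 26 tall, from 120 mm behind to 40 mm ahead), 55 mm up at the start. x to the hook, z up as it lies; hook bends to -y. Under side load it pivots in the fingers: grip 40 N or more and pull nearly along it, tilting it up 20 to 40 degrees as the flap comes down.
- pole_hook (a point): Middle of the hook's cross pin, 155 mm ahead of the grip point and 16 mm to -y; axes as the pole. A 10 mm shaft runs from the handle to 140 mm ahead; then 6 mm wire turns square at 155 mm and runs 28 mm to -y, its end bent back to the hand (tip 147 mm ahead, 35 mm to -y). Pulling, the pin bears on the inside of the eye's wire on the hand's side, about 8 mm from the eye's centre.
- rest: Grey pole rest, fixed; origin on the bench under its middle, x along it. Handle block 100 mm to -x (notch 26 wide, floor 42 mm up) and shaft block 90 mm to +x (notch 20 wide, floor 50 mm up), both 62 mm high, notches open upward. The pole lies along x, hook end to +x, hook level and pointing to -y, grip point within 5 mm of the middle, 55 mm up.
- cupboard: White over-bench cupboard on four legs, fixed; origin on the bench under the middle of its front face; front faces its own -x, y runs along its width (360 mm), 200 mm deep, underside 150 mm up, top 305 mm up.
- flap_hinge (a point): Middle of the flap's hinge line at the cupboard's lower front edge, 162 mm up; axes as the cupboard: the hinge line runs along y.
- flap (a joint): Flap opening, rad: 0 shut; grows as the top swings out to the cupboard's -x. Springs push it shut (2 to 3 N at the eye). A ball catch holds it shut. A stay ends the swing at a rigid stop somewhere from 0.78 to 1.10, as its clamp was last set (not known): 0.06 rad before it a second ball catch resists, clicks over at 0.03 and holds the flap at the stop. Each catch takes 7 to 13 N at the eye.
- flap_eye (a point): Centre of the steel eye on the middle of the flap's free edge, 160 mm from the hinge line, 7 mm in front of the flap's mid-plane, 322 mm up when shut. 5 mm wire, 22 mm inside, 32 outside, hole along y. Axes of the flap: y along the hinge, z away from it, -x outward. Flap 345 wide, 140 high, 8 thick. With the pole pointing into the cupboard, hook level, the pin enters by moving to the cupboard's -y.
- amber_jar_mid (a point): Wide brown glass jar, black cap, 80 mm across, 105 mm high, one of three stood in a row in front of the cupboard, under the flap; to be left alone. Point at its centre, half-way up.
- brown_vial_mid (a point): Narrow brown glass jar, black cap, 54 mm across, 85 mm high, as the wide jar, in the same row; to be left alone. Point at its centre, half-way up.
- white_pot_mid (a point): White plastic pot, 66 mm across, 80 mm high, in the same row; to be left alone. Point at its centre, half-way up.
- blue_cap_mid (a point): Clear glass bottle with blue cap, 72 mm across, 140 mm high, at the back of the bench; to be left alone. Point at its centre, half-way up.
- tip_box_mid (a point): Closed pipette-tip box with a purple lid, 122 x 87 x 69 mm, beside the pole rest; to be left alone. Point at its centre, half-way up.
- beaker_mid (a point): Clear glass beaker, 64 mm across, 85 mm high, on the other side of the pole rest; to be left alone. Point at its centre, half-way up.
There are look-alikes about, which are no part of the job. What is shaped like the rest but blue or red is not meant.

How it is judged:
On the way, in this order (a step that is already met when the one before it is completed fails the run):
1. the hook is through the eye while the flap is still shut (distance between pole_hook and flap_eye below 0.016 m and value of joint flap below 0.02 rad), for 0.1 s.
2. the flap is swung down with the hook still in the eye (distance between pole_hook and flap_eye below 0.02 m and value of joint flap above 0.74 rad), for 0.1 s.
At the end, for the whole second after the job is handed in: The flap stands down by itself, still, opened over 0.74 rad. The pole lies in both notches as before: hook end to the rest's +x, hook level (0.12 rad), in line within 0.08 rad, grip point within 20 mm along, 9 mm across, 50 to 59 mm up. Nothing is held (value of joint flap above 0.74 rad and velocity of joint flap between -0.05 and 0.05 rad/s and x of pole_grip in the frame of rest between -0.02 and 0.02 m and y of pole_grip in the frame of rest between -0.009 and 0.009 m and z of pole_grip in the frame of rest between 0.05 and 0.059 m and x of pole_hook in the frame of rest above 0.12 m and angle between the x axis of pole_grip and the x axis of rest, either way round below 0.08 rad and angle between pole_grip's own z axis and vertical below 0.12 rad); the robot touches nothing.
It fails at once if the pole loads the eye, the flap or the cupboard with more than 22 N (contact force between pole and cupboard above 22 N).
It fails at once if the flap is jerked down or flies back (faster than 2 rad/s) (velocity of joint flap above 2 rad/s or velocity of joint flap below -2 rad/s).
It fails at once if the robot itself touches the flap (contact force between any of the fingers, the arm and flap above 1 N).
It fails at once if a bottle, the beaker or the tip box is shifted by more than 25 mm or knocked over (distance of any of amber_jar_mid, brown_vial_mid, white_pot_mid, blue_cap_mid, tip_box_mid, beaker_mid from where it was at the start of the episode above 0.025 m).
It also fails if it takes over 59 s, if anything falls off the work surface, if the arm or the gripper's body presses on something with over 40 N, if the wrist force passes 120 N, or if a joint passes its speed limit or range.

## Working session

There is one attempt and no reset: what is moved stays moved. The work goes in short steps, Python scripts to look and compute and a tool call to move; the robot and the scene stay as the last step left them, time stands still between calls to the robot, and variables do not carry over. Pictures are saved under pics/ and viewed, and the job is handed in when it is done.

Besides the shell and the picture viewer there is one more tool, called after "Emit:" as name(argument=value, ...) on one line, values as JSON. apply_moves: Moves the arm, as the interface text tells. Its arguments: {"type":"object","properties":{"targets":{"type":"array"},"grip_force":{"type":"number"}},"required":["targets"]}

```bash
ls; mkdir -p pics
python3 - <<'E'
from cell import arm, eyes
import cv2
s=arm.observe(); print(s, arm.pinch_z)
for n in ["scene","top"]:
    print(n, eyes.camera_params(n))
    cv2.imwrite(f"pics/{n}0.png", eyes.get_image(n)[:,:,::-1])
E
```

```text
pics
{'clock': 0.0, 'joints': array([-1.22558923,  0.43524272,  0.02500168,  1.57412838, -0.01161549,
        1.13402412, -0.07507354]), 'dq': array([ 0.00036527,  0.0004984 ,  0.00020426,  0.00155771,  0.00036857,
       -0.00083406,  0.00031609]), 'joint_efforts': array([-3.44820037e-04, -6.67861247e+01,  9.84820314e-01, -3.14458144e+01,
       -6.05315901e-02,  4.32279613e-02,  1.39234121e-04]), 'position': array([0.2704492 , 0.56285658, 0.22592097]), 'ee_rot': array([-6.97618338e-01, -3.06292827e+00,  2.57939583e-03]), 'force': array([ 0.89764693, -0.24572303, -0.70913454]), 'ft_torque': array([0.03871496, 0.00977407, 0.01781261]), 'width': 1.0000441945937828} 0.0188
scene {'camera_matrix': array([[464.49081755,   0.        , 315.65195911],
       [  0.        , 464.49081755, 239.30026113],
       [  0.        ,   0.        ,   1.        ]]), 'xyz': array([ 0.94156883, -0.30868899,  1.07374792]), 'attitude': array([-2.2903291 , -1.33945708,  0.35523948])}
top {'camera_matrix': array([[528.06113501,   0.        , 320.47311907],
       [  0.        , 528.06113501, 240.20665286],
       [  0.        ,   0.        ,   1.        ]]), 'xyz': array([ 0.25071724, -0.02170573,  1.3975558 ]), 'attitude': array([-2.11538568,  2.14275472, -0.21189157])}
```

View pics/scene0.png

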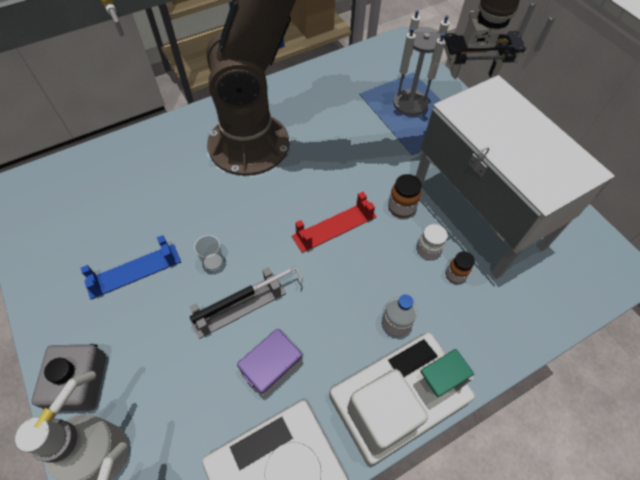

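View pics/top0.png

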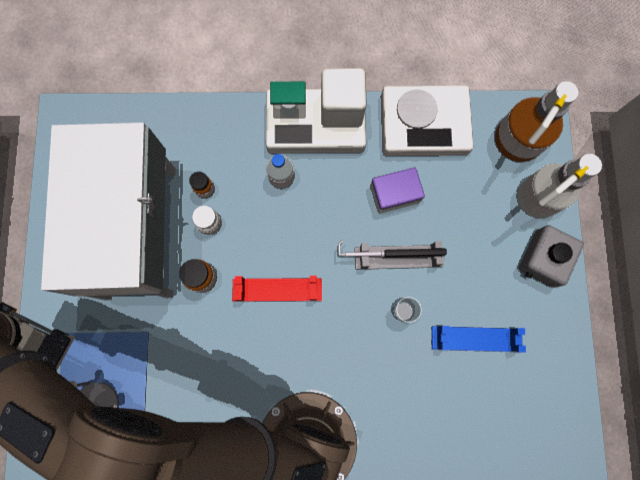

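```bash
cat > h.py <<'E'
from cell import arm, eyes
import numpy as np, cv2
from scipy.spatial.transform import Rotation as R
from scipy.optimize import least_squares
P={n:eyes.camera_params(n) for n in("scene","top")}
def proj(n,X):
    p=P[n]; X=np.atleast_2d(X); c=R.from_rotvec(p["attitude"]).inv().apply(X-p["xyz"])
    return (c[:,:2]/c[:,2:])*p["camera_matrix"][0,0]+p["camera_matrix"][:2,2]
def ray(n,uv):
    p=P[n]; d=np.linalg.inv(p["camera_matrix"])@[*uv,1]; return p["xyz"],R.from_rotvec(p["attitude"]).apply(d)
def atz(n,uv,z):
    o,d=ray(n,uv); return o+d*(z-o[2])/d[2]
def tri(a,b): # scene px, top px
    f=lambda X:np.r_[proj("scene",X)[0]-a,proj("top",X)[0]-b]
    r=least_squares(f,[.3,.3,.2]); return r.x,r.fun
def crop(n,img,x0,y0,w,h,f,out):
    c=cv2.resize(img[y0:y0+h,x0:x0+w],None,fx=f,fy=f,interpolation=cv2.INTER_CUBIC); cv2.imwrite(out,c[:,:,::-1])
E
python3 - <<'E'
from h import *
s=cv2.imread("pics/scene0.png")[:,:,::-1];t=cv2.imread("pics/top0.png")[:,:,::-1]
crop("scene",s,180,250,130,95,6,"pics/c_s_pole.png")
crop("top",t,325,230,130,50,6,"pics/c_t_pole.png")
crop("scene",s,410,70,200,200,3,"pics/c_s_cup.png")
crop("top",t,40,115,190,190,3,"pics/c_t_cup.png")
E
```

```text
(no output)
```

View pics/c_s_pole.png

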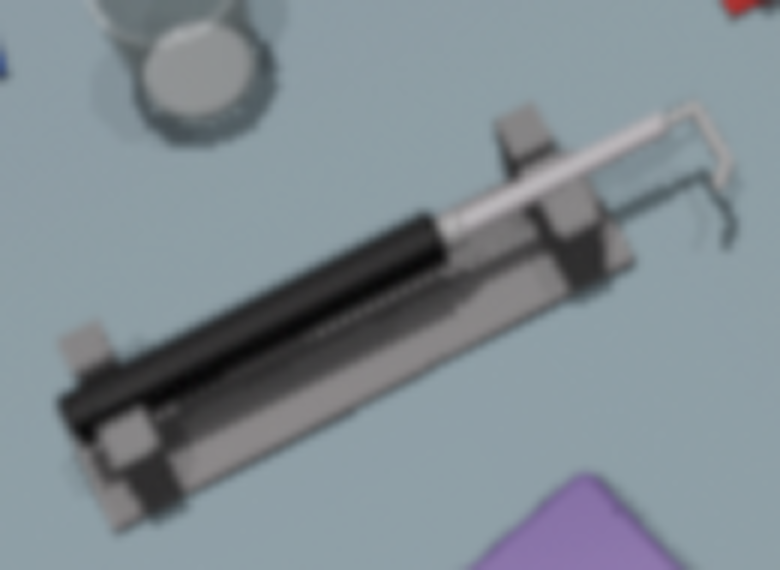

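View pics/c_t_pole.png

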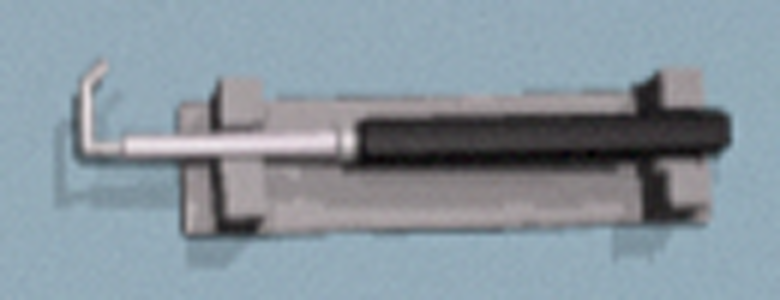

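View pics/c_s_cup.png

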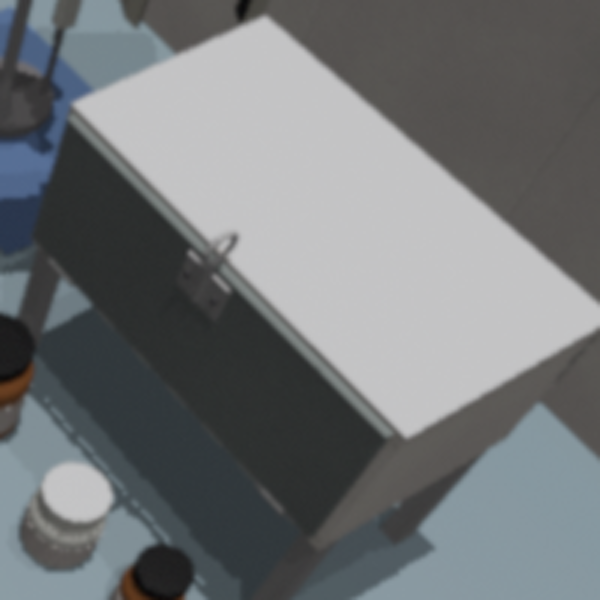

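View pics/c_t_cup.png

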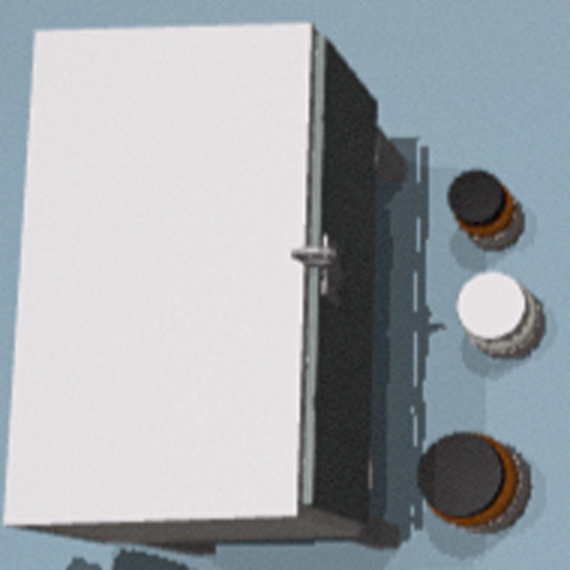

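Run:
```python
from h import *
s=cv2.imread("pics/scene0.png")[:,:,::-1];t=cv2.imread("pics/top0.png")[:,:,::-1]
crop("scene",s,455,135,50,50,12,"pics/c2s.png")
crop("top",t,125,180,50,40,14,"pics/c2t.png")
tc=[(51.7,125),(144.3,123),(139.3,286.7),(41.7,289.7)]
sc=[(611.7,173.3),(545,216),(434,104.7),(498.3,75)]
for a,b in zip(sc,tc):
    X,r=tri(a,b); print("corner",X.round(4),r.round(1), atz("top",b,.305).round(4))
print("eye",atz("top",(145,200),.322),proj("scene",atz("top",(145,200),.322)))
# pole pts
for nm,a,b in [("bend",(180+695/6,250+103/6),(325+85/6,230+152/6)),("tip",(180+722/6,250+183/6),(325+103/6,230+65/6)),("handle end front",(180+440/6,250+228/6),(325+355/6,230+141/6)),("handle tail",(180+78/6,250+407/6),(325+728/6,230+131/6))]:
    X,r=tri(a,b); print(nm,X.round(4),r.round(1),atz("top",b,.055).round(4))
```

```text
corner [0.7157 0.5424 0.3113] [ 0.6 -0.1  0.5  0.5] [0.7195 0.5468 0.305 ]
corner [0.7242 0.3475 0.303 ] [-0.6  0.1 -0.5 -0.4] [0.7223 0.3457 0.305 ]
corner [0.3646 0.3409 0.3031] [-0.9  0.1 -0.7 -0.4] [0.3634 0.3388 0.305 ]
corner [0.3605 0.5394 0.3052] [-0.6  0.1 -0.4 -0.3] [0.3598 0.5385 0.305 ]
eye [0.54350605 0.33029516 0.322     ] [[481.94873854 152.40023099]]
bend [ 0.4648 -0.086   0.0512] [-0.6  0.1 -0.6 -0.2] [ 0.4636 -0.0873  0.055 ]
tip [ 0.5027 -0.0942  0.0526] [-0.7  0.1 -0.7 -0.3] [ 0.5014 -0.0959  0.055 ]
handle end front [ 0.4671 -0.2021  0.0567] [-0.5  0.  -0.5 -0.2] [ 0.4669 -0.2035  0.055 ]
handle tail [ 0.4693 -0.3579  0.0634] [-1.6  0.1 -1.8 -0.5] [ 0.4694 -0.3645  0.055 ]
```

View pics/c2s.png

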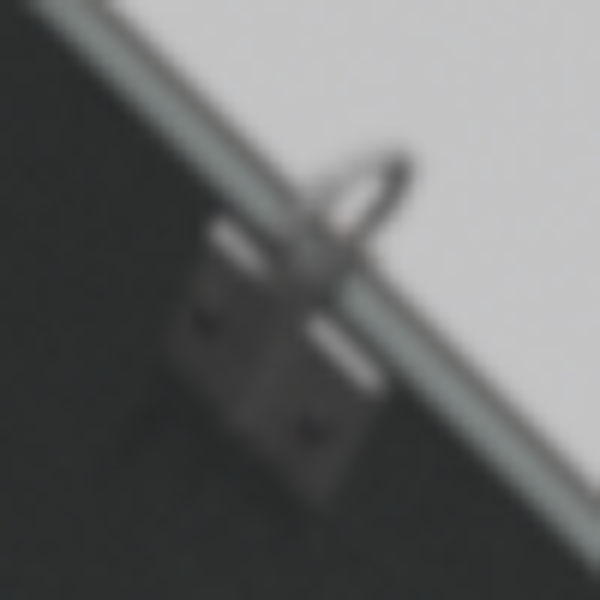

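View pics/c2t.png

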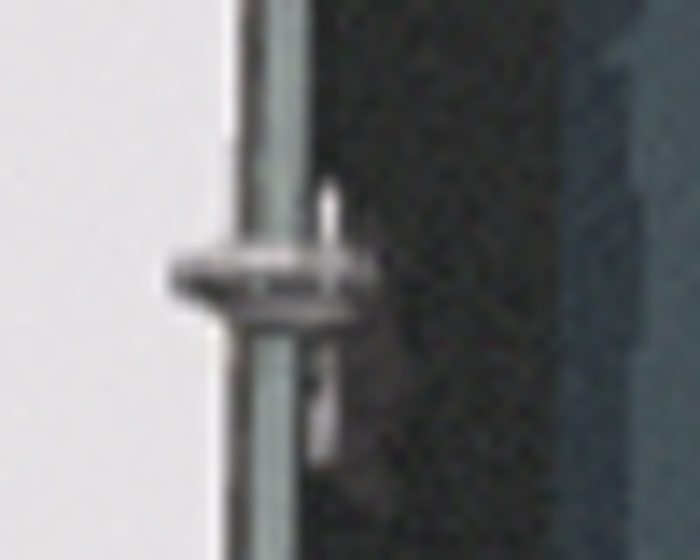

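Emit:
apply_moves(targets=[0,0,0,-0.08,0.117,0,0,0,-0.08,0.117,0,0,0,-0.08,0.117,0,0,0,-0.08,0.117,0,0,0,-0.08,0.117,0,0,0,-0.08,0.118], grip_force=48)

```text
clock: 0.85
position: [0.2705, 0.5631, 0.4194]
ee_rot: [2.207, 2.235, -0.001]
force: [0.5, 0.7, -0.3]
width: 1.001
```

```bash
cat >> h.py <<'E'
def st(p=True):
    s=arm.observe(); M=R.from_rotvec(s["ee_rot"]).as_matrix()
    if p: print("t",s["clock"],"pos",s["position"].round(4),"toolx ang",np.degrees(np.arctan2(M[1,0],M[0,0])).round(2),"z",M[:,2].round(3),"F",s["force"].round(2),"T",s["ft_torque"].round(2),"w",round(s["width"],3),"q",s["joints"].round(2))
    return s,M
def to(target,p=True):
    s,M=st(p); d=M.T@(np.array(target)-s["position"]); print("shift mm",(d*1000).round(1),"share",(d/.4).round(4)); return d
E
python3 -c "
from h import *
to([.4675,-.2425,.3])"
```

```text
t 0.85 pos [0.2705 0.5631 0.4194] toolx ang 90.72 z [-0.    -0.001 -1.   ] F [ 0.53  0.74 -0.26] T [-0.04  0.09 -0.01] w 1.001 q [-1.39  0.36  0.28  1.24 -0.1   1.56 -1.11]
shift mm [-808.   186.9  119.9] share [-2.0199  0.4672  0.2997]
```

Emit:
apply_moves(targets=[0,-0.14,0.0325,0,0,0,-0.14,0.0325,0,0,0,-0.14,0.0325,0,0,0,-0.14,0.0325,0,0,0,-0.14,0.0325,0,0,0,-0.14,0.0325,0,0,0,-0.14,0.0325,0,0,0,-0.14,0.0325,0,0,0,-0.14,0.0325,0.03,0,0,-0.14,0.0325,0.03,0,0,-0.14,0.0325,0.03,0,0,-0.14,0.0325,0.03,0,0,-0.14,0.0325,0.03,0,0,-0.14,0.0325,0.03,0,0,0,0,0,0])

```text
clock: 2.72
position: [0.4656, -0.2224, 0.3452]
ee_rot: [-2.211, -2.232, 0.009]
force: [-0.1, 0.3, -0.4]
width: 1.001
```

```bash
python3 -c "
from h import *
to([.4675,-.2425,.3])
for n in ['scene','top']: cv2.imwrite(f'pics/{n}1.png', eyes.get_image(n)[:,:,::-1])
"
```

```text
t 2.725 pos [ 0.4656 -0.2224  0.3452] toolx ang 90.54 z [-0.004 -0.004 -1.   ] F [-0.11  0.25 -0.36] T [-0.1   0.07 -0.03] w 1.001 q [-0.52  0.25  1.1   1.7  -0.23  1.34  0.64]
shift mm [-20.    1.9  45.2] share [-0.05    0.0049  0.1131]
```

View pics/scene1.png

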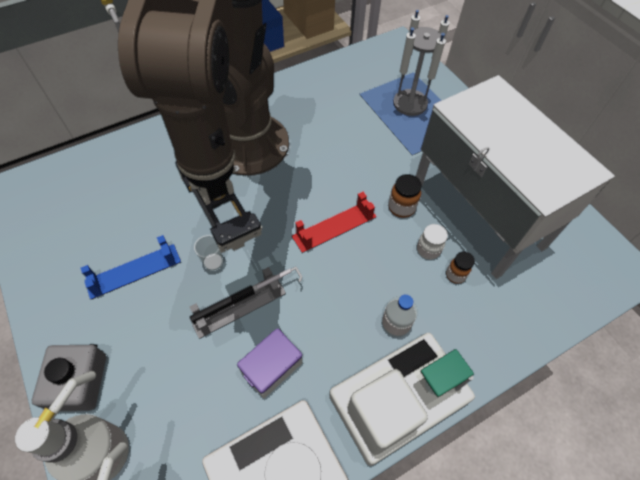

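View pics/top1.png

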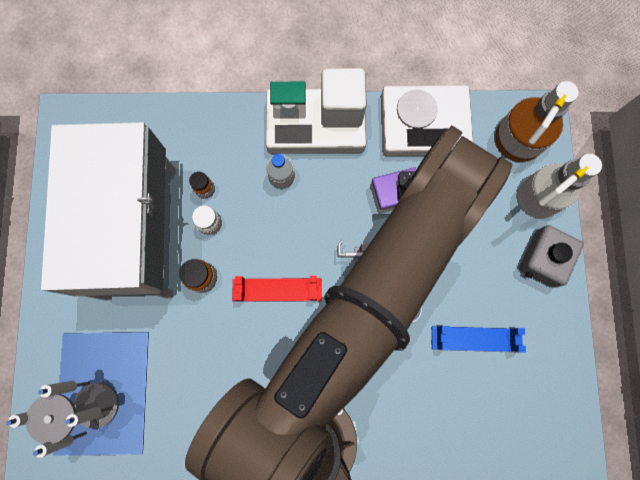

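```bash
python3 -c "
from h import *
for nm,b,z in [('beaker top',(406,310),.08),('tipbox top corners',(374,183),.069),('',(378,210),.069),('',(424,199),.069),('',(419,170),.069),('amber',(196,275),.105),('pot',(206,220),.08),('vial',(200,183),.085),('blue',(279,165),.13)]:
    print(nm,atz('top',b,z).round(3))
to([.4675,-.2425,.12])
"
```

```text
beaker top [ 0.32  -0.249  0.08 ]
tipbox top corners [ 0.652 -0.182  0.069]
 [ 0.579 -0.19   0.069]
 [ 0.607 -0.311  0.069]
 [ 0.686 -0.301  0.069]
amber [0.411 0.268 0.105]
pot [0.555 0.252 0.08 ]
vial [0.652 0.269 0.085]
blue [0.683 0.063 0.13 ]
t 2.825 pos [ 0.4667 -0.2176  0.3461] toolx ang 90.91 z [-0.002 -0.    -1.   ] F [ 0.18 -0.04 -0.52] T [-0.05  0.06 -0.02] w 0.999 q [-0.52  0.25  1.1   1.7  -0.23  1.34  0.63]
shift mm [-24.8   0.9 226.1] share [-0.0619  0.0021  0.5653]
```

Emit:
apply_moves(targets=[0.4,-0.031,0.001,0.113,0,0.4,-0.031,0.001,0.113,0,0.4,0,0,0.113,0,0.4,0,0,0.113,0,0.4,0,0,0.113,0,0.4,0,0,0,0])

```text
clock: 3.58
position: [0.4676, -0.2385, 0.1192]
ee_rot: [-2.194, -2.242, 0.001]
force: [0.7, 0.0, 1.6]
width: 0.599
```

```bash
python3 -c "
from h import *
to([.4675,-.2425,.036])
for n in ['scene']: cv2.imwrite(f'pics/{n}2.png', eyes.get_image(n)[150:350,150:350,::-1].repeat(3,0).repeat(3,1))
"
```

```text
t 3.575 pos [ 0.4676 -0.2385  0.1192] toolx ang 91.24 z [-0.004  0.003 -1.   ] F [0.65 0.01 1.58] T [-0.07  0.06  0.02] w 0.599 q [-0.26  0.52  0.89  1.99 -0.52  0.88  0.94]
shift mm [-4.3  0.2 83.2] share [-0.0107  0.0004  0.2079]
```

View pics/scene2.png

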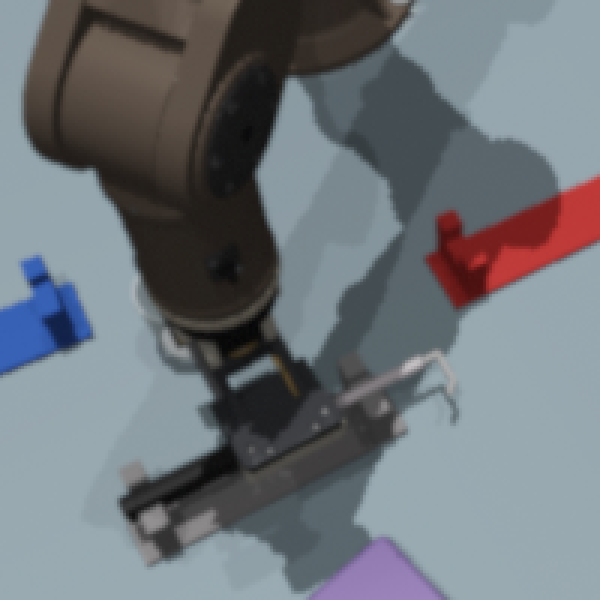

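Tool is straddling the handle of the grey-rest pole (gripper at about (240,280) in the full image). Going down and closing.

Emit:
apply_moves(targets=[0.4,-0.01,0,0.07,0,0.4,0,0,0.07,0,0.4,0,0,0.068,0,0.4,0,0,0,0,0.4,0,0,0,0])

```text
clock: 4.25
position: [0.4701, -0.2461, 0.0397]
ee_rot: [2.198, 2.241, 0.002]
force: [0.6, -1.0, 0.5]
width: 0.6
```

```bash
python3 -c "
from h import *
to([.4675,-.2425,.036])
"
```

```text
t 4.25 pos [ 0.4701 -0.2461  0.0397] toolx ang 91.12 z [ 0.003 -0.001 -1.   ] F [ 0.65 -1.04  0.54] T [-0.06  0.06  0.01] w 0.6 q [-0.15  0.63  0.77  2.04 -0.66  0.73  1.06]
shift mm [ 3.6 -2.5  3.6] share [ 0.0091 -0.0063  0.0091]
```

Emit:
apply_moves(targets=[0.4,0.005,-0.004,0.009,0,0.6,0,0,0,0,0.9,0,0,0,0,1,0,0,0,0,1,0,0,0,0,1,0,0,0,0], grip_force=48)

```text
clock: 5.0
position: [0.4671, -0.244, 0.034]
ee_rot: [2.2, 2.242, 0.0]
force: [1.3, 0.6, -0.2]
width: 0.192
```

```bash
python3 -c "
from h import *
to([.4675,-.2425,.036])
"
```

```text
t 5.0 pos [ 0.4671 -0.244   0.034 ] toolx ang 91.07 z [ 0. -0. -1.] F [ 1.31  0.56 -0.23] T [-0.09 -0.06  0.04] w 0.192 q [-0.15  0.64  0.76  2.05 -0.67  0.72  1.06]
shift mm [ 1.5  0.4 -2. ] share [ 0.0038  0.001  -0.0051]
```

Emit:
apply_moves(targets=[1,0,0,-0.02,0,1,0,0,-0.05,0,1,0,0,-0.1,0,1,0,0,-0.12,0,1,0.01,0,-0.12,0,1,0.05,0,-0.12,0,1,0.1,0.008,-0.09,0,1,0.13,0.008,-0.05,0,1,0.14,0.008,0,0,1,0.14,0.008,0,0,1,0.14,0.008,0,0,1,0.12,0.008,0,0,1,0.08,0.008,0,0,1,0.03,0.008,0,0,1,0,0,0,0,1,0,0,0,0])

```text
clock: 7.0
position: [0.4855, 0.1305, 0.3021]
ee_rot: [2.204, 2.239, -0.0]
force: [-0.7, -0.4, -1.0]
width: 0.192
```

```bash
python3 -c "
from h import *
to([.4904,.1782,.303])
s=eyes.get_image('scene');t=eyes.get_image('top');cv2.imwrite('pics/s3.png',s[:,:,::-1]);cv2.imwrite('pics/t3.png',t[:,:,::-1])
crop('s',s,380,100,160,120,5,'pics/c3s.png');crop('t',t,110,160,160,120,5,'pics/c3t.png')
to([.4904,.1782,.303])
"
```

```text
t 7.0 pos [0.4855 0.1305 0.3021] toolx ang 90.91 z [-0. -0. -1.] F [-0.73 -0.42 -0.97] T [-0.07 -0.   -0.01] w 0.192 q [-1.22  0.25  1.07  1.8  -0.23  1.23 -0.06]
shift mm [47.7  5.6 -0.9] share [ 0.1191  0.014  -0.0023]
t 7.1 pos [0.4855 0.1309 0.3021] toolx ang 90.92 z [ 0.  0. -1.] F [-0.04 -0.62 -0.87] T [-0.13  0.05 -0.03] w 0.19 q [-1.22  0.25  1.07  1.8  -0.23  1.23 -0.06]
shift mm [47.3  5.6 -0.9] share [ 0.1182  0.0141 -0.0022]
```

View pics/c3s.png

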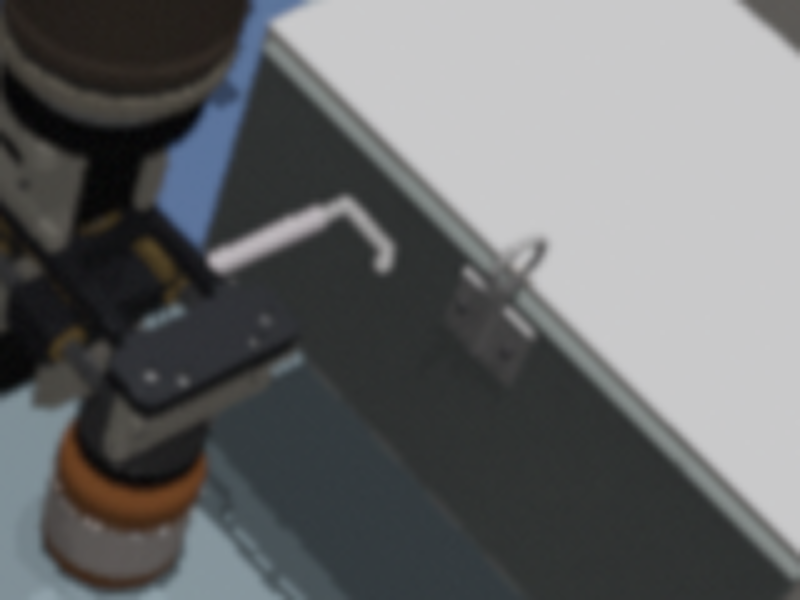

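View pics/c3t.png

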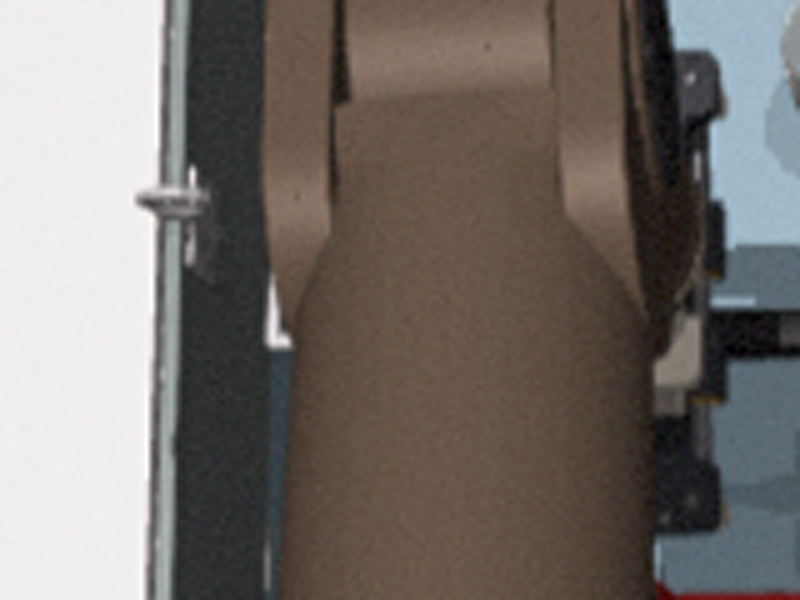

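```bash
cat >> h.py <<'E'
def polepts(grip,ang,tilt=0):
    M=R.from_euler('z',ang,degrees=True)*R.from_euler('y',-tilt,degrees=True)
    L=np.array([[.155,0,0],[.155,-.028,0],[.147,-.035,0],[.14,0,0],[.04,0,0],[.155,-.016,0]])
    return M.apply(L)+grip
E
python3 -c "
from h import *
X=polepts([.4855,.1309,.3215],91.05); print(X.round(4)); print(proj('scene',X).round(1)); print(proj('top',X).round(1))
print('eye', tri((484.2,152.5),(144.6,200)))
print('eye@', atz('top',(144.6,200),.322))
print('bend',tri((449,140),(163.6,228)))
"
```

```text
[[0.4827 0.2859 0.3215]
 [0.5107 0.2864 0.3215]
 [0.5178 0.2785 0.3215]
 [0.4829 0.2709 0.3215]
 [0.4848 0.1709 0.3215]
 [0.4987 0.2862 0.3215]]
[[447.5 141.3]
 [455.8 149.9]
 [455.  153.5]
 [442.  144. ]
 [404.3 162.1]
 [452.3 146.2]]
[[165.2 228.2]
 [165.5 215.1]
 [169.4 211.7]
 [172.4 228. ]
 [220.7 226.6]
 [165.3 220.7]]
eye (array([0.54495977, 0.33306188, 0.32114312]), array([-0.92202749,  0.14441272, -0.76275415, -0.55100651]))
eye@ [0.5435152  0.33113016 0.322     ]
bend (array([0.48272764, 0.28856703, 0.32424116]), array([-0.12793906,  0.01891264, -0.10498618, -0.06995768]))
```

```bash
python3 -c "
from h import *
th=np.linspace(0,2*np.pi,60)
def ov(n,f,c,x0,y0,w,h,k,out):
    im=cv2.imread(f)[y0:y0+h,x0:x0+w]; im=cv2.resize(im,None,fx=k,fy=k,interpolation=cv2.INTER_CUBIC)
    for r,col in((.011,(0,0,255)),(.016,(0,255,0))):
        X=np.array(c)+r*np.c_[-.0192*np.cos(th),np.cos(th),np.sin(th)]
        q=((proj(n,X)+.5-[x0,y0])*k).astype(np.int32); cv2.polylines(im,[q],True,col,1)
    return im
A=[]
for c in [(.5435,.3311,.322),(.5450,.3331,.322)]:
    A.append(np.hstack([ov('scene','pics/s3.png',c,470,135,30,30,13,''),ov('top','pics/t3.png',c,130,185,30,30,13,'')]))
cv2.imwrite('pics/ov3.png',np.vstack(A)[:, :])
print(np.vstack(A).shape)
"
```

```text
(780, 780, 3)
```

View pics/ov3.png

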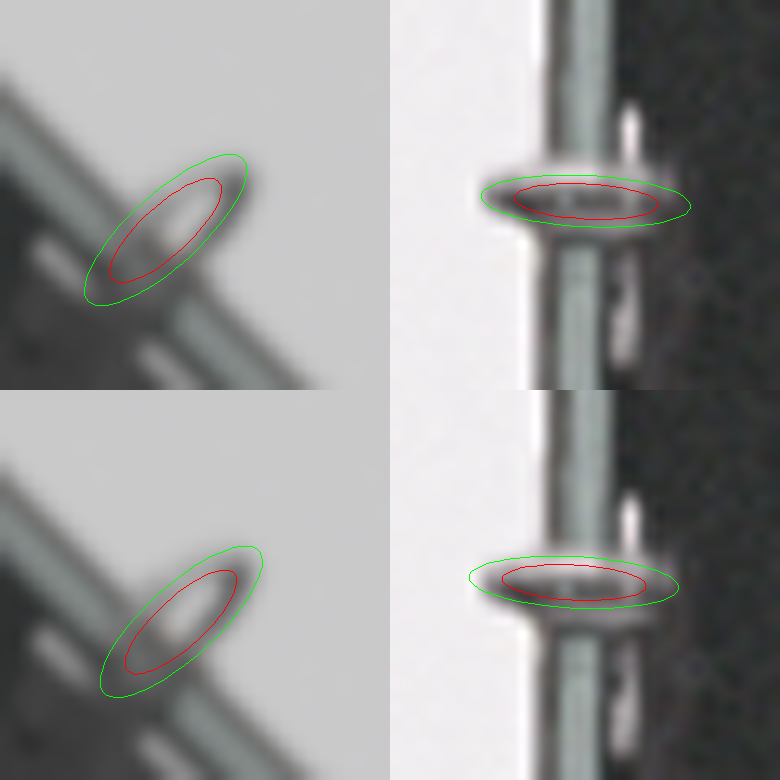

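Emit:
apply_moves(targets=[1,0.04,0.005,0,0,1,0.05,0.005,0,0,1,0.028,0.004,-0.001,0,1,0,0,0,0,1,0,0,0,0])

```text
clock: 7.72
position: [0.4902, 0.1793, 0.3023]
ee_rot: [2.201, 2.241, -0.001]
force: [-0.2, -0.4, -0.7]
width: 0.197
```

```bash
cat >> h.py <<'E'
def snap(tag,box=(420,100,160,120),k=5):
    s=eyes.get_image('scene');t=eyes.get_image('top');cv2.imwrite(f'pics/s{tag}.png',s[:,:,::-1]);cv2.imwrite(f'pics/t{tag}.png',t[:,:,::-1])
    x,y,w,hh=box; crop('s',s,x,y,w,hh,k,f'pics/c{tag}s.png')
E
python3 -c "
from h import *
to([.4908,.179,.3025]); snap(4,(440,120,80,60),10); to([.4908,.179,.3025])
"
```

```text
t 7.725 pos [0.4902 0.1793 0.3023] toolx ang 91.04 z [-0.    -0.001 -1.   ] F [-0.18 -0.39 -0.73] T [-0.13 -0.01 -0.01] w 0.197 q [-1.25  0.29  1.05  1.76 -0.27  1.24 -0.12]
shift mm [-0.3  0.6 -0.2] share [-0.0008  0.0014 -0.0005]
t 7.825 pos [0.4902 0.1791 0.3024] toolx ang 91.01 z [ 0.  0. -1.] F [-0.08  0.07 -1.58] T [-0.18  0.06 -0.03] w 0.192 q [-1.25  0.29  1.05  1.76 -0.27  1.24 -0.12]
shift mm [-0.1  0.5 -0.1] share [-0.0003  0.0014 -0.0003]
```

View pics/c4s.png

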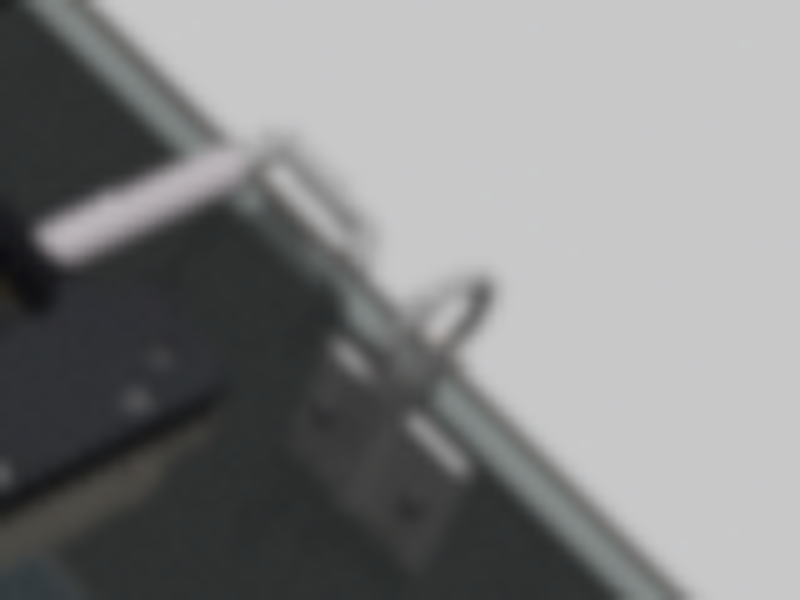

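View pics/t4.png

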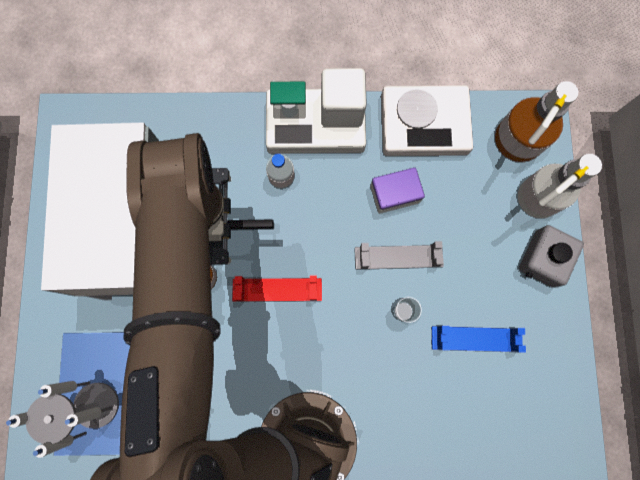

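```bash
python3 -c "
from h import *
k=12;x0,y0,w,h=455,125,50,45
im=cv2.resize(cv2.imread('pics/s4.png')[y0:y0+h,x0:x0+w],None,fx=k,fy=k,interpolation=cv2.INTER_CUBIC)
b=np.array([1.1,.2])
def dr(X,col,cl=False):
    q=((proj('scene',X)+b+.5-[x0,y0])*k).astype(np.int32); cv2.polylines(im,[q],cl,col,1)
X=polepts([.4903,.1791,.3216],91.03)
dr(X[[3,0,1,2]],(0,0,255))
th=np.linspace(0,2*np.pi,60)
for r in(.011,.016): dr(np.array([.544,.331,.322])+r*np.c_[-.0192*np.cos(th),np.cos(th),np.sin(th)],(0,255,0),True)
cv2.imwrite('pics/ov4.png',im)
"
```

```text
(no output)
```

View pics/ov4.png

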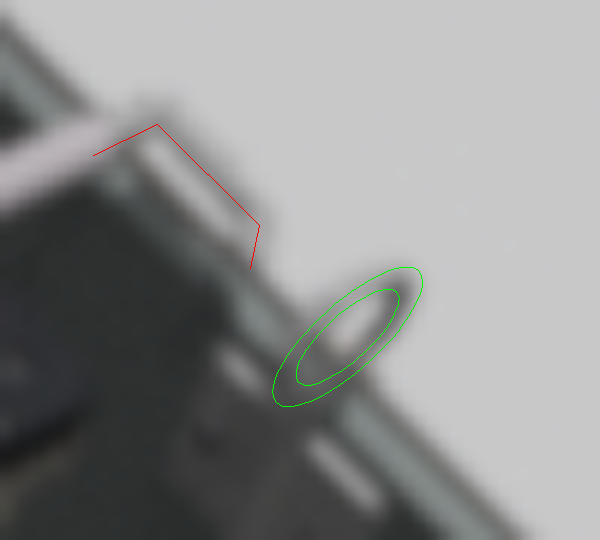

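Emit:
apply_moves(targets=[1,0.002,0.012,0,0,1,0,0.012,0,0,1,0,0.012,0,0,1,0,0,0,0])

```text
clock: 8.32
position: [0.5051, 0.1807, 0.3023]
ee_rot: [2.201, 2.241, -0.0]
force: [-0.4, -0.0, -1.5]
width: 0.194
```

```bash
cat >> h.py <<'E'
def ovl(tag,eye,grip,ang,tilt=0,box=(455,125,50,45),k=12,b=(1.1,.2)):
    s=eyes.get_image('scene'); x0,y0,w,h=box
    im=cv2.resize(s[y0:y0+h,x0:x0+w,::-1],None,fx=k,fy=k,interpolation=cv2.INTER_CUBIC); raw=im.copy()
    def dr(X,col,cl=False):
        q=((proj('scene',X)+b+.5-[x0,y0])*k).astype(np.int32); cv2.polylines(im,[q],cl,col,1)
    dr(polepts(grip,ang,tilt)[[3,0,1,2]],(0,0,255))
    th=np.linspace(0,2*np.pi,60)
    for r in(.011,.016): dr(np.array(eye)+r*np.c_[-.0192*np.cos(th),np.cos(th),np.sin(th)],(0,255,0),True)
    out=np.vstack([im,raw]) if w*k>400 else np.hstack([im,raw])
    cv2.imwrite(f'pics/o{tag}.png',out)
E
python3 -c "
from h import *
s,M=st(); p=s['position']; ovl(5,[.544,.331,.322],[p[0],p[1],p[2]+.0193],91.03,box=(460,125,40,45),k=10); st()
"
```

```text
t 8.325 pos [0.5051 0.1807 0.3023] toolx ang 91.04 z [ 0. -0. -1.] F [-0.4  -0.03 -1.55] T [-0.17  0.05 -0.02] w 0.194 q [-1.21  0.33  1.03  1.73 -0.29  1.26 -0.09]
t 8.375 pos [0.5048 0.1806 0.3022] toolx ang 91.04 z [-0. -0. -1.] F [ 0.21 -0.16 -1.29] T [-0.11  0.06  0.  ] w 0.192 q [-1.21  0.33  1.03  1.73 -0.29  1.26 -0.09]
```

View pics/o5.png

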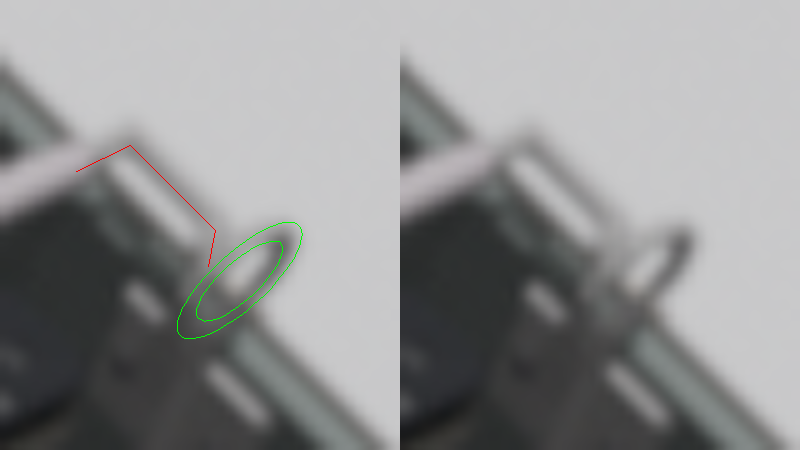

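Emit:
apply_moves(targets=[1,-0.002,0.006,0,0,1,0,0.008,0,0,1,0,0.008,0,0])

```text
clock: 8.75
position: [0.5136, 0.1803, 0.3024]
ee_rot: [-2.2, -2.242, -0.0]
force: [0.5, 0.4, -1.6]
width: 0.19
```

Emit:
apply_moves(targets=[1,0,0.008,0,0,1,0,0.008,0,0])

```text
clock: 9.0
position: [0.5201, 0.1804, 0.3023]
ee_rot: [2.201, 2.242, 0.0]
force: [-0.3, 0.9, -1.6]
width: 0.195
```

```bash
python3 -c "
from h import *
s,M=st(); p=s['position']; ovl(6,[.544,.331,.322],[p[0],p[1],p[2]+.0193],91.03,box=(460,125,40,45),k=10); st()
"
```

```text
t 9.0 pos [0.5201 0.1804 0.3023] toolx ang 91.07 z [ 0.  0. -1.] F [-0.31  0.88 -1.64] T [-0.08  0.11  0.02] w 0.195 q [-1.17  0.36  1.02  1.69 -0.32  1.27 -0.06]
t 9.05 pos [0.5204 0.1803 0.3023] toolx ang 91.07 z [ 0. -0. -1.] F [-0.19  0.16 -1.27] T [-0.07  0.05 -0.04] w 0.193 q [-1.17  0.36  1.02  1.69 -0.32  1.27 -0.06]
```

View pics/o6.png

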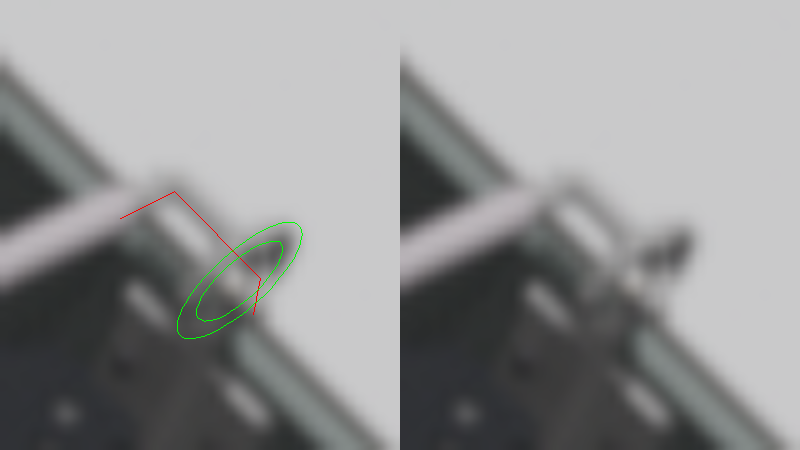

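Emit:
apply_moves(targets=[1,0,0.008,0,0,1,0,0.008,0,0,1,0,0.008,0,0,1,-0.008,0,0,0,1,0,0,0,0])

```text
clock: 9.68
position: [0.5295, 0.1768, 0.3024]
ee_rot: [2.201, 2.241, -0.0]
force: [0.7, -0.2, -1.4]
width: 0.195
```

```bash
python3 -c "
from h import *
s,M=st(); p=s['position']; ovl(7,[.544,.331,.322],[p[0],p[1],p[2]+.0193],91.03,box=(460,125,40,45),k=10); st()
"
```

```text
t 9.675 pos [0.5295 0.1768 0.3024] toolx ang 91.03 z [-0. -0. -1.] F [ 0.66 -0.24 -1.35] T [-0.09  0.06 -0.02] w 0.195 q [-1.14  0.37  1.02  1.68 -0.33  1.28 -0.04]
t 9.725 pos [0.5294 0.177  0.3024] toolx ang 91.04 z [-0.  0. -1.] F [-0.12  1.36 -1.38] T [-0.08  0.07  0.01] w 0.19 q [-1.14  0.37  1.01  1.68 -0.33  1.28 -0.04]
```

View pics/o7.png

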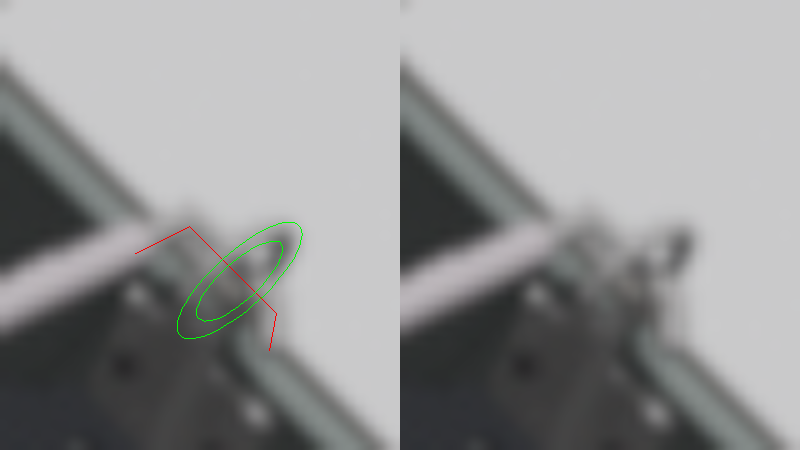

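Emit:
apply_moves(targets=[1,-0.005,0,0,0,1,-0.005,0,0,0,1,-0.004,0,0,0,1,0,0,0,0])

```text
clock: 10.22
position: [0.5296, 0.1716, 0.3024]
ee_rot: [-2.201, -2.242, -0.0]
force: [0.0, 0.1, -0.9]
width: 0.187
```

Emit:
apply_moves(targets=[1,-0.003,0,0,0,1,0,0,0,0])

```text
clock: 10.48
position: [0.5296, 0.1704, 0.3023]
ee_rot: [2.201, 2.242, 0.0]
force: [0.7, -0.0, -1.1]
width: 0.194
```

Emit:
apply_moves(targets=[1,-0.003,0,0,0,1,0,0,0,0])

```text
clock: 10.72
position: [0.5296, 0.1692, 0.3023]
ee_rot: [-2.201, -2.242, 0.0]
force: [-0.1, 0.2, -1.7]
width: 0.194
```

Emit:
apply_moves(targets=[1,-0.003,0,0,0,1,0,0,0,0])

```text
clock: 10.98
position: [0.5297, 0.168, 0.3023]
ee_rot: [2.201, 2.242, 0.0]
force: [0.6, -0.3, -2.2]
width: 0.19
```

Emit:
apply_moves(targets=[1,-0.003,0,0,0,1,0,0,0,0])

```text
clock: 11.22
position: [0.5297, 0.1668, 0.3024]
ee_rot: [2.201, 2.242, 0.0]
force: [0.3, 0.7, -0.9]
width: 0.193
```

Emit:
apply_moves(targets=[1,-0.003,0,0,0,1,0,0,0,0])

```text
clock: 11.48
position: [0.5297, 0.1663, 0.3024]
ee_rot: [-2.2, -2.242, -0.001]
force: [-0.1, 1.1, -1.8]
width: 0.191
```

Emit:
apply_moves(targets=[1,-0.003,0,0,0,1,0,0,0,0])

```text
clock: 11.72
position: [0.5298, 0.1656, 0.3024]
ee_rot: [-2.199, -2.243, -0.002]
force: [-0.2, 5.3, -1.3]
width: 0.191
```

Emit:
apply_moves(targets=[1,-0.003,0,0,0,1,0,0,0,0])

```text
clock: 11.98
position: [0.5298, 0.1647, 0.3023]
ee_rot: [-2.199, -2.243, -0.002]
force: [0.7, 5.7, -2.1]
width: 0.197
```

Emit:
apply_moves(targets=[1,-0.002,0,0,0,1,0,0,0,0])

```text
clock: 12.22
position: [0.5298, 0.1641, 0.3023]
ee_rot: [-2.198, -2.243, -0.002]
force: [0.5, 7.1, -1.6]
width: 0.196
```

Emit:
apply_moves(targets=[1,-0.002,0,0,0,1,0,0,0,0])

```text
clock: 12.48
position: [0.5299, 0.1638, 0.3023]
ee_rot: [-2.197, -2.244, -0.003]
force: [0.9, 8.8, -2.3]
width: 0.193
```

Emit:
apply_moves(targets=[1,-0.002,0,0,0,1,0,0,0,0])

```text
clock: 12.72
position: [0.5299, 0.1634, 0.3023]
ee_rot: [-2.197, -2.244, -0.003]
force: [1.3, 9.4, -3.2]
width: 0.196
```

Emit:
apply_moves(targets=[1,-0.002,0,0,0,1,0,0,0,0])

```text
clock: 12.98
position: [0.5299, 0.1631, 0.3023]
ee_rot: [-2.196, -2.244, -0.004]
force: [1.5, 10.9, -2.9]
width: 0.194
```

Emit:
apply_moves(targets=[1,-0.002,0,0,0,1,0,0,0,0])

```text
clock: 13.22
position: [0.5298, 0.1609, 0.3022]
ee_rot: [-2.198, -2.243, -0.002]
force: [0.6, 6.4, -2.8]
width: 0.194
```

Emit:
apply_moves(targets=[1,-0.002,0,0,0,1,0,0,0,0])

```text
clock: 13.48
position: [0.5297, 0.158, 0.3023]
ee_rot: [2.201, 2.241, -0.001]
force: [-0.4, -0.0, -1.9]
width: 0.193
```

```bash
python3 -c "
from h import *
s,M=st(); p=s['position']; ovl(8,[.544,.323,.322],[p[0],p[1],p[2]+.0193],91.03,box=(455,125,45,50),k=8); st()
"
```

```text
t 13.475 pos [0.5297 0.158  0.3023] toolx ang 91.05 z [-0.    -0.001 -1.   ] F [-0.41 -0.03 -1.88] T [-0.11  0.06  0.05] w 0.193 q [-1.12  0.36  1.02  1.69 -0.32  1.27 -0.01]
t 13.525 pos [0.5297 0.1578 0.3023] toolx ang 91.03 z [-0.    -0.001 -1.   ] F [-0.36 -0.8  -1.33] T [-0.07  0.09  0.  ] w 0.192 q [-1.12  0.36  1.02  1.69 -0.32  1.27 -0.01]
```

View pics/o8.png

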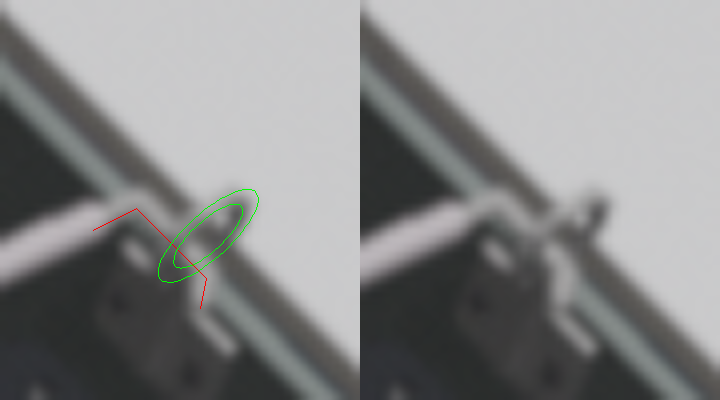

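```bash
cat >> h.py <<'E'
def path(th,k=.7):
    a=k*th; ey=.338-.160*np.sin(th)-.007*np.cos(th); ez=.162+.160*np.cos(th)-.007*np.sin(th)
    y=ey-.163*np.cos(a)-.0015; z=ez-.163*np.sin(a)-.0197
    return y,z
E
python3 -c "
from h import *
pr=(.158,.3023)
for th in [.06,.1]+list(np.arange(.14,1.2,.04)):
    y,z=path(th); print(round(th,2),round(y,4),round(z,4),'share x %.4f z %.4f'%((y-pr[0])/.4,-(z-pr[1])/.4)); pr=(y,z)
"
```

```text
0.06 0.1571 0.2947 share x -0.0023 z 0.0189
0.1 0.151 0.2894 share x -0.0153 z 0.0134
0.14 0.145 0.2838 share x -0.0148 z 0.0140
0.18 0.1393 0.278 share x -0.0144 z 0.0146
0.22 0.1337 0.2719 share x -0.0139 z 0.0152
0.26 0.1283 0.2656 share x -0.0135 z 0.0157
0.3 0.1231 0.2591 share x -0.0130 z 0.0163
0.34 0.1181 0.2524 share x -0.0124 z 0.0168
0.38 0.1134 0.2454 share x -0.0119 z 0.0173
0.42 0.1089 0.2383 share x -0.0113 z 0.0178
0.46 0.1046 0.231 share x -0.0107 z 0.0183
0.5 0.1005 0.2235 share x -0.0101 z 0.0188
0.54 0.0967 0.2158 share x -0.0095 z 0.0192
0.58 0.0932 0.2079 share x -0.0088 z 0.0196
0.62 0.0899 0.1999 share x -0.0082 z 0.0200
0.66 0.087 0.1918 share x -0.0075 z 0.0204
0.7 0.0843 0.1835 share x -0.0068 z 0.0207
0.74 0.0818 0.175 share x -0.0061 z 0.0211
0.78 0.0797 0.1665 share x -0.0053 z 0.0214
0.82 0.0779 0.1578 share x -0.0046 z 0.0216
0.86 0.0763 0.1491 share x -0.0038 z 0.0219
0.9 0.0751 0.1402 share x -0.0031 z 0.0221
0.94 0.0742 0.1313 share x -0.0023 z 0.0223
0.98 0.0736 0.1224 share x -0.0015 z 0.0224
1.02 0.0733 0.1133 share x -0.0007 z 0.0226
1.06 0.0734 0.1043 share x 0.0001 z 0.0227
1.1 0.0737 0.0952 share x 0.0009 z 0.0227
1.14 0.0744 0.0861 share x 0.0017 z 0.0228
1.18 0.0754 0.0769 share x 0.0025 z 0.0228
```

```bash
python3 -c "
from h import *
pr=(.158,.3023)
for th in [.06]+list(np.arange(.1,1.2,.1)):
    y,z=path(th,.6);n=1 if th<.1 else 5
    print(round(th,2),round(y,4),round(z,4),'share per .02: x %.4f z %.4f'%((y-pr[0])/.4/n,-(z-pr[1])/.4/n)); pr=(y,z)
"
```

```text
0.06 0.157 0.2957 share per .02: x -0.0024 z 0.0164
0.1 0.1509 0.291 share per .02: x -0.0031 z 0.0023
0.2 0.136 0.2782 share per .02: x -0.0074 z 0.0064
0.3 0.1222 0.2639 share per .02: x -0.0069 z 0.0072
0.4 0.1094 0.2482 share per .02: x -0.0064 z 0.0079
0.5 0.0979 0.2312 share per .02: x -0.0057 z 0.0085
0.6 0.0878 0.213 share per .02: x -0.0051 z 0.0091
0.7 0.0792 0.1937 share per .02: x -0.0043 z 0.0096
0.8 0.0723 0.1735 share per .02: x -0.0035 z 0.0101
0.9 0.067 0.1525 share per .02: x -0.0026 z 0.0105
1.0 0.0636 0.1308 share per .02: x -0.0017 z 0.0108
1.1 0.062 0.1087 share per .02: x -0.0008 z 0.0111
```

Emit:
apply_moves(targets=[1,-0.005,0,0.007,0,1,-0.007,0,0.008,0,1,-0.007,0,0.008,0,1,-0.007,0,0.008,0,1,-0.007,0,0.008,0])

```text
clock: 14.15
position: [0.5306, 0.145, 0.2869]
ee_rot: [2.201, 2.241, 0.002]
force: [1.7, 1.0, 3.7]
width: 0.191
```

Emit:
apply_moves(targets=[1,-0.007,0,0.007,0,1,-0.007,0,0.007,0,1,-0.007,0,0.007,0])

```text
clock: 14.52
position: [0.5304, 0.1367, 0.2782]
ee_rot: [2.201, 2.242, 0.001]
force: [2.5, 1.5, 3.1]
width: 0.19
```

```bash
python3 -c "
from h import *
st();snap(9,(400,100,120,90),6); st()
"
```

```text
t 14.525 pos [0.5304 0.1367 0.2782] toolx ang 91.05 z [ 0.  0. -1.] F [2.46 1.54 3.12] T [ 0.8  -0.46 -0.35] w 0.19 q [-1.08  0.37  1.01  1.74 -0.33  1.22  0.04]
t 14.625 pos [0.5302 0.1364 0.2781] toolx ang 91.03 z [-0. -0. -1.] F [1.44 0.47 2.6 ] T [ 0.61 -0.42 -0.28] w 0.194 q [-1.08  0.37  1.01  1.74 -0.33  1.22  0.04]
```

View pics/c9s.png

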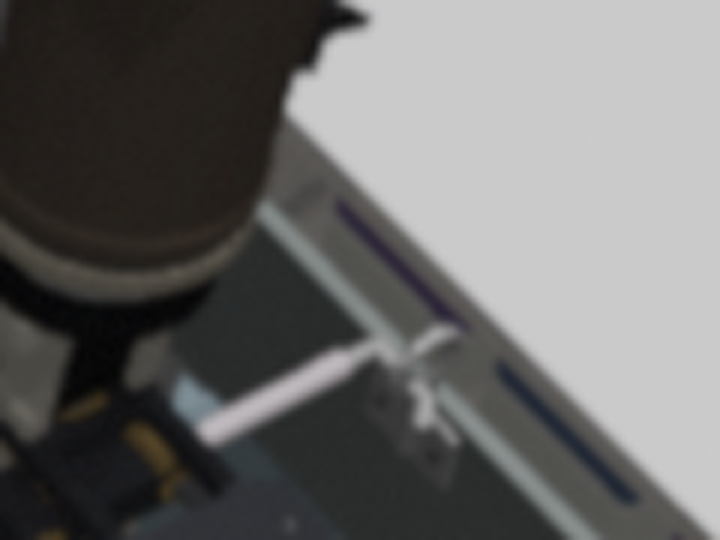

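Emit:
apply_moves(targets=[1,-0.007,0,0.007,0,1,-0.007,0,0.007,0,1,-0.007,0,0.007,0,1,-0.007,0,0.007,0,1,-0.007,0,0.008,0])

```text
clock: 15.25
position: [0.5305, 0.1227, 0.2637]
ee_rot: [2.201, 2.242, 0.0]
force: [1.2, 0.9, 4.0]
width: 0.198
```

Emit:
apply_moves(targets=[1,-0.007,0,0.008,0,1,-0.006,0,0.008,0,1,-0.006,0,0.008,0,1,-0.006,0,0.008,0,1,-0.006,0,0.008,0])

```text
clock: 15.88
position: [0.5307, 0.1104, 0.2477]
ee_rot: [-2.201, -2.242, 0.0]
force: [1.8, -0.1, 2.3]
width: 0.197
```

Emit:
apply_moves(targets=[1,-0.006,0,0.0085,0,1,-0.006,0,0.0085,0,1,-0.006,0,0.0085,0,1,-0.006,0,0.0085,0,1,-0.006,0,0.0085,0])

```text
clock: 16.5
position: [0.531, 0.0984, 0.2307]
ee_rot: [2.201, 2.242, 0.0]
force: [2.3, -0.2, 2.8]
width: 0.195
```

```bash
python3 -c "
from h import *
st();snap(10,(380,100,140,105),5); st()
"
```

```text
t 16.5 pos [0.531  0.0984 0.2307] toolx ang 91.07 z [ 0. -0. -1.] F [ 2.33 -0.16  2.84] T [ 0.57 -0.35 -0.35] w 0.195 q [-0.99  0.4   0.98  1.83 -0.37  1.11  0.14]
t 16.6 pos [0.5308 0.0981 0.2306] toolx ang 91.03 z [-0. -0. -1.] F [ 1.95 -0.87  2.65] T [ 0.45 -0.44 -0.37] w 0.187 q [-0.99  0.4   0.98  1.83 -0.37  1.11  0.14]
```

View pics/c10s.png

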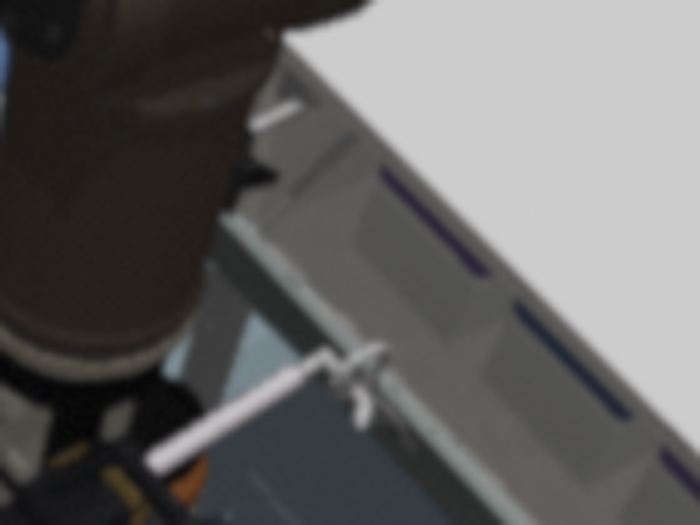

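Emit:
apply_moves(targets=[1,-0.006,0,0.009,0,1,-0.006,0,0.009,0,1,-0.006,0,0.009,0,1,-0.006,0,0.009,0,1,-0.006,0,0.009,0])

```text
clock: 17.23
position: [0.5312, 0.0863, 0.2127]
ee_rot: [2.201, 2.242, -0.0]
force: [2.0, -0.1, 3.2]
width: 0.19
```

Emit:
apply_moves(targets=[1,-0.006,0,0.009,0,1,-0.006,0,0.009,0,1,-0.005,0,0.009,0,1,-0.005,0,0.009,0])

```text
clock: 17.73
position: [0.5313, 0.0776, 0.1983]
ee_rot: [-2.201, -2.242, -0.0]
force: [2.3, -1.3, 2.6]
width: 0.19
```

```bash
python3 -c "
from h import *
st();snap(11,(380,100,140,105),5); st()
"
```

```text
t 17.725 pos [0.5313 0.0776 0.1983] toolx ang 91.07 z [-0.  0. -1.] F [ 2.34 -1.29  2.6 ] T [ 0.42 -0.38 -0.36] w 0.19 q [-0.93  0.43  0.96  1.88 -0.41  1.04  0.21]
t 17.825 pos [0.5312 0.0774 0.1982] toolx ang 91.04 z [-0. -0. -1.] F [ 1.86 -1.61  2.63] T [ 0.3  -0.39 -0.36] w 0.195 q [-0.93  0.43  0.96  1.88 -0.41  1.04  0.21]
```

View pics/c11s.png

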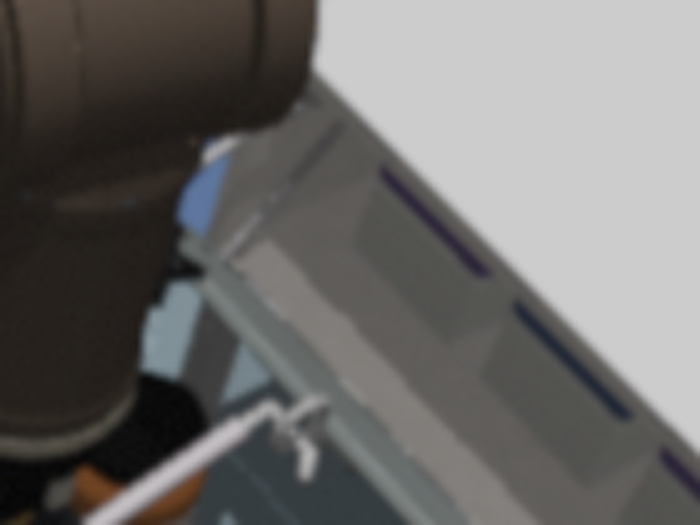

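```bash
cat >> h.py <<'E'
def eyeat(th): return np.array([.544,.338-.160*np.sin(th)-.007*np.cos(th),.162+.160*np.cos(th)-.007*np.sin(th)])
E
python3 -c "
from h import *
for th in np.arange(.4,1.2,.1):
    print(round(th,2),(proj('scene',eyeat(th))[0]+[1.1,.2]).round(1), ((proj('scene',eyeat(th))[0]+[1.1,.2]-[380,100])*5).round(0))
for tilt in (10,15,20,25,30):
    X=polepts([.5312,.0776,.2176],91.05,tilt); print(tilt,X[5].round(3),((proj('scene',X[[3,0,1,2]])+[1.1,.2]-[380,100])*5).round(0).tolist())
"
```

```text
0.4 [458.5 168.3] [392. 342.]
0.5 [452.2 173.1] [361. 366.]
0.6 [446.2 178.2] [331. 391.]
0.7 [440.4 183.4] [302. 417.]
0.8 [435.  188.6] [275. 443.]
0.9 [430.  193.9] [250. 469.]
1.0 [425.5 199.1] [227. 495.]
1.1 [421.4 204.1] [207. 521.]
10 [0.544 0.231 0.245] [[235.0, 457.0], [263.0, 440.0], [302.0, 485.0], [297.0, 505.0]]
15 [0.544 0.228 0.258] [[236.0, 444.0], [265.0, 425.0], [304.0, 470.0], [299.0, 491.0]]
20 [0.545 0.224 0.271] [[235.0, 431.0], [264.0, 411.0], [304.0, 456.0], [299.0, 478.0]]
25 [0.545 0.218 0.283] [[232.0, 419.0], [261.0, 398.0], [301.0, 443.0], [296.0, 466.0]]
30 [0.545 0.212 0.295] [[227.0, 409.0], [255.0, 386.0], [296.0, 432.0], [291.0, 456.0]]
```

```bash
python3 -c "
from h import *
pr=None
for th,a in [(.7,21),(.74,23.5),(.78,26),(.82,28.5),(.86,31),(.9,33),(.94,35),(.98,37),(1.02,38.5),(1.06,40),(1.1,41)]:
    e=eyeat(th);a=np.radians(a); y=e[1]-.155*np.cos(a)-.008*np.cos(th); z=e[2]-.155*np.sin(a)-.008*np.sin(th)-.0193
    if pr: print(th,round(y,4),round(z,4),'share per .02 x %.4f z %.4f'%((y-pr[0])/.8,-(z-pr[1])/.8))
    else: print(y,z)
    pr=(y,z)
"
```

```text
0.07874757112563585 0.19986445247743126
0.74 0.0769 0.1889 share per .02 x -0.0023 z 0.0137
0.78 0.0755 0.1779 share per .02 x -0.0017 z 0.0137
0.82 0.0746 0.1669 share per .02 x -0.0012 z 0.0138
0.86 0.0741 0.1559 share per .02 x -0.0006 z 0.0138
0.9 0.0733 0.146 share per .02 x -0.0009 z 0.0124
0.94 0.073 0.136 share per .02 x -0.0005 z 0.0124
0.98 0.073 0.1261 share per .02 x 0.0000 z 0.0125
1.02 0.0725 0.1172 share per .02 x -0.0006 z 0.0111
1.06 0.0724 0.1082 share per .02 x -0.0002 z 0.0112
1.1 0.0716 0.1002 share per .02 x -0.0009 z 0.0100
```

Emit:
apply_moves(targets=[1,-0.0015,0,0.007,0,1,-0.0015,0,0.007,0])

```text
clock: 18.08
position: [0.5315, 0.077, 0.1929]
ee_rot: [-2.2, -2.242, -0.001]
force: [2.1, 2.0, 3.7]
width: 0.192
```

Emit:
apply_moves(targets=[1,-0.0015,0,0.007,0,1,-0.0015,0,0.007,0])

```text
clock: 18.32
position: [0.5316, 0.0766, 0.1873]
ee_rot: [-2.199, -2.243, -0.002]
force: [2.0, 4.7, 5.9]
width: 0.196
```

Emit:
apply_moves(targets=[1,-0.0015,0,0.007,0,1,-0.0015,0,0.007,0])

```text
clock: 18.58
position: [0.5318, 0.0759, 0.1818]
ee_rot: [-2.198, -2.243, -0.003]
force: [2.9, 4.6, 4.9]
width: 0.192
```

Emit:
apply_moves(targets=[1,-0.0015,0,0.007,0,1,-0.0015,0,0.007,0])

```text
clock: 18.82
position: [0.5314, 0.073, 0.176]
ee_rot: [-2.201, -2.242, -0.0]
force: [1.4, 3.7, 4.8]
width: 0.19
```

```bash
python3 -c "
from h import *
st();snap(12,(370,110,140,105),5); st()
"
```

```text
t 18.825 pos [0.5314 0.073  0.176 ] toolx ang 91.07 z [-0.  0. -1.] F [1.42 3.69 4.8 ] T [ 1.44 -0.38 -0.24] w 0.19 q [-0.9   0.46  0.93  1.91 -0.44  1.    0.25]
t 18.925 pos [0.5313 0.0731 0.1759] toolx ang 91.07 z [-0.  0. -1.] F [3.3  2.46 3.76] T [ 1.08 -0.37 -0.31] w 0.19 q [-0.9   0.46  0.93  1.91 -0.44  1.    0.25]
```

View pics/c12s.png

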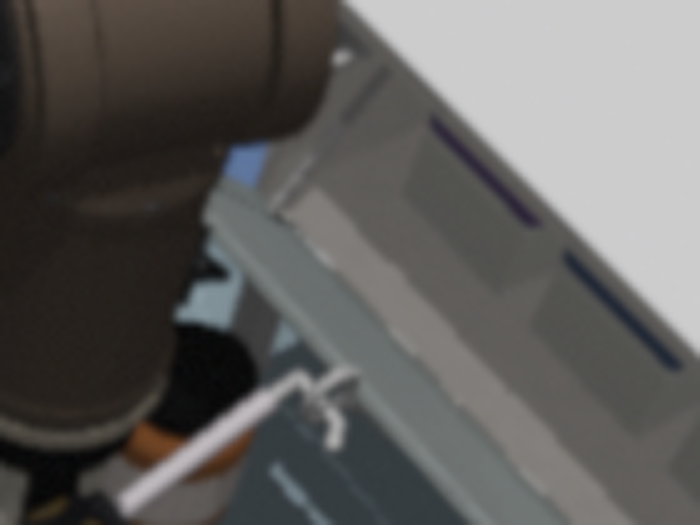

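Emit:
apply_moves(targets=[1,-0.002,0,0.005,0,1,-0.001,0,0.004,0])

```text
clock: 19.18
position: [0.5319, 0.0734, 0.1728]
ee_rot: [-2.198, -2.243, -0.003]
force: [3.1, 8.8, 6.5]
width: 0.194
```

Emit:
apply_moves(targets=[1,-0.002,0,0.005,0,1,-0.001,0,0.004,0])

```text
clock: 19.42
position: [0.5322, 0.0735, 0.1693]
ee_rot: [-2.196, -2.244, -0.005]
force: [2.3, 12.1, 9.6]
width: 0.194
```

Emit:
apply_moves(targets=[1,-0.002,0,0.005,0,1,-0.001,0,0.004,0])

```text
clock: 19.68
position: [0.5326, 0.0737, 0.166]
ee_rot: [-2.194, -2.245, -0.008]
force: [2.1, 17.3, 10.9]
width: 0.192
```

Emit:
apply_moves(targets=[1,0.006,0,-0.003,0,1,0.003,0,-0.002,0])

```text
clock: 19.92
position: [0.5318, 0.0744, 0.1676]
ee_rot: [-2.198, -2.243, -0.002]
force: [1.7, 4.3, 5.0]
width: 0.194
```

```bash
python3 -c "
from h import *
st();snap(13,(370,110,140,105),5); st()
"
```

```text
t 19.925 pos [0.5318 0.0744 0.1676] toolx ang 91.16 z [ 0.001  0.002 -1.   ] F [1.75 4.25 5.03] T [ 1.52 -0.35 -0.26] w 0.194 q [-0.89  0.47  0.92  1.91 -0.45  0.98  0.26]
t 20.025 pos [0.5318 0.0744 0.1676] toolx ang 91.15 z [ 0.001  0.002 -1.   ] F [2.08 5.56 6.29] T [ 1.79 -0.37 -0.21] w 0.193 q [-0.89  0.47  0.92  1.91 -0.45  0.98  0.26]
```

View pics/c13s.png

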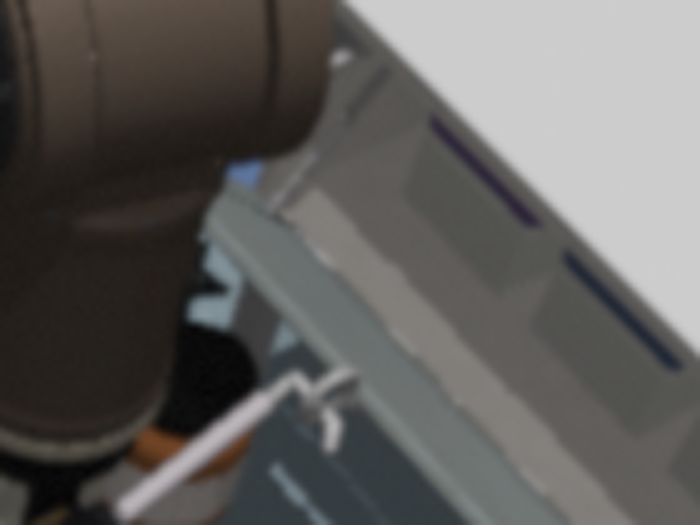

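Emit:
apply_moves(targets=[1,0.005,0,-0.003,0,1,0.004,0,-0.002,0])

```text
clock: 20.27
position: [0.531, 0.0758, 0.1692]
ee_rot: [2.201, 2.241, -0.002]
force: [0.5, -1.6, 0.9]
width: 0.192
```

Emit:
apply_moves(targets=[1,0.004,0,-0.002,0,1,0.004,0,-0.002,0])

```text
clock: 20.52
position: [0.5305, 0.0794, 0.1705]
ee_rot: [-2.2, -2.242, 0.002]
force: [-0.0, -1.0, -1.3]
width: 0.191
```

```bash
python3 -c "
from h import *
st();snap(14,(370,110,140,105),5); st()
"
```

```text
t 20.525 pos [0.5305 0.0794 0.1705] toolx ang 91.07 z [-0.002 -0.001 -1.   ] F [-0.   -1.04 -1.3 ] T [-0.16  0.07 -0.02] w 0.191 q [-0.91  0.46  0.93  1.91 -0.44  0.99  0.24]
t 20.625 pos [0.5307 0.0799 0.1706] toolx ang 91.1 z [-0.001 -0.    -1.   ] F [-0.12 -0.47 -1.04] T [-0.1   0.03  0.02] w 0.195 q [-0.91  0.46  0.93  1.91 -0.44  0.99  0.24]
```

View pics/c14s.png

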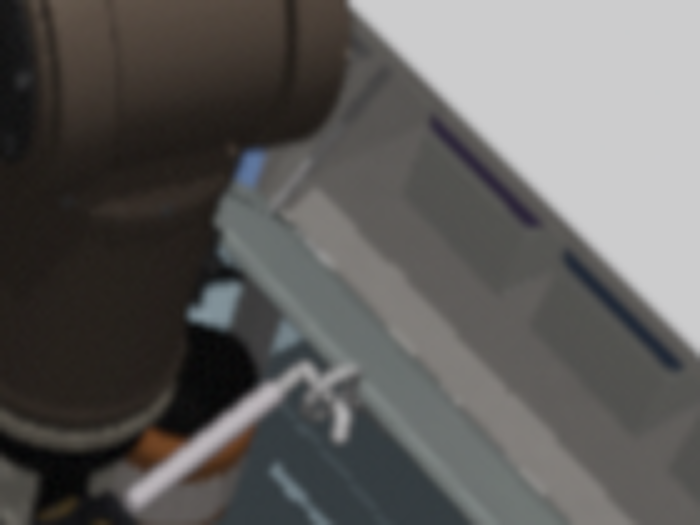

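```bash
python3 -c "
from h import *
f=lambda X:((proj('scene',X)+[1.1,.2]-[370,110])*5).round(0).tolist()
for tilt in (22,25,28,31):
    X=polepts([.5306,.0799,.1899],91.07,tilt); print(tilt,X[5].round(4),f(X[[3,0,1,2]]))
for th in (.74,.78,.8,.82,.86): print(th,eyeat(th).round(4),f(eyeat(th)))
s,M=st(); p=s['position']; ovl(15,eyeat(.79),[.5306,.0799,.1899],91.07,26,box=(415,165,45,50),k=8)
"
```

```text
22 [0.5439 0.2239 0.248 ] [[274.0, 411.0], [302.0, 391.0], [341.0, 435.0], [336.0, 458.0]]
25 [0.544  0.2207 0.2554] [[272.0, 405.0], [300.0, 384.0], [340.0, 428.0], [335.0, 451.0]]
28 [0.544  0.217  0.2627] [[269.0, 399.0], [297.0, 377.0], [337.0, 422.0], [332.0, 445.0]]
31 [0.5441 0.213  0.2697] [[266.0, 393.0], [293.0, 371.0], [333.0, 416.0], [329.0, 440.0]]
0.74 [0.544  0.2249 0.2754] [[341.0, 377.0]]
0.78 [0.544  0.2205 0.2708] [[330.0, 388.0]]
0.8 [0.544  0.2183 0.2685] [[325.0, 393.0]]
0.82 [0.544  0.2162 0.266 ] [[320.0, 398.0]]
0.86 [0.544  0.2122 0.2611] [[310.0, 409.0]]
t 20.625 pos [0.5307 0.0799 0.1706] toolx ang 91.1 z [-0.001 -0.    -1.   ] F [-0.12 -0.47 -1.04] T [-0.1   0.03  0.02] w 0.195 q [-0.91  0.46  0.93  1.91 -0.44  0.99  0.24]
```

View pics/o15.png

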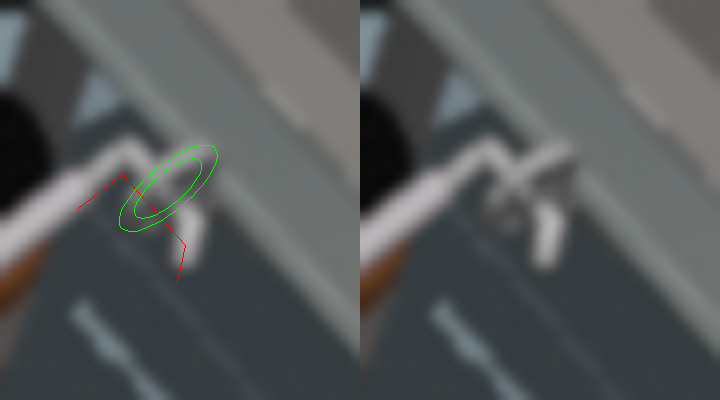

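Emit:
apply_moves(targets=[1,0.005,0,-0.0025,0,1,0.005,0,-0.0025,0,1,0,-0.006,0,0,1,0,-0.006,0,0,1,0,0,0,0])

```text
clock: 21.3
position: [0.5261, 0.0837, 0.173]
ee_rot: [-2.2, -2.242, -0.0]
force: [0.2, -1.4, 0.2]
width: 0.193
```

```bash
python3 -c "
from h import *
st(); ovl(16,eyeat(.79),[.5306,.0799,.1899],91.07,26,box=(415,165,45,50),k=8); st()
"
```

```text
t 21.3 pos [0.5261 0.0837 0.173 ] toolx ang 91.07 z [-0.  0. -1.] F [ 0.25 -1.41  0.24] T [-0.17  0.04 -0.05] w 0.193 q [-0.93  0.45  0.93  1.92 -0.44  0.99  0.23]
t 21.35 pos [0.5262 0.0837 0.1729] toolx ang 91.08 z [-0.  0. -1.] F [ 0.5  -1.38 -0.35] T [-0.16  0.05 -0.06] w 0.193 q [-0.93  0.45  0.93  1.92 -0.44  0.99  0.23]
```

View pics/o16.png

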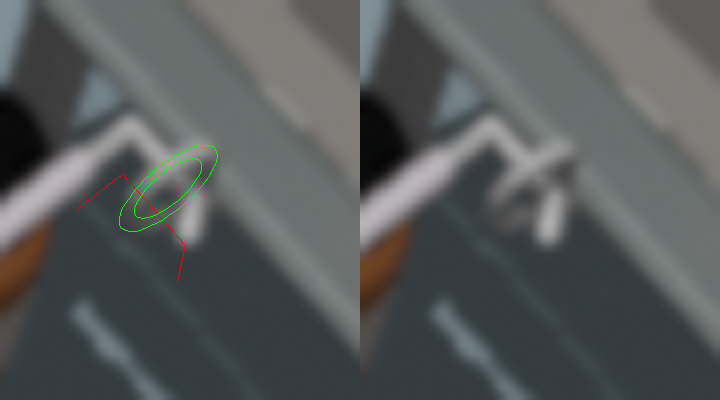

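Emit:
apply_moves(targets=[1,-0.002,-0.006,0,0,1,0,-0.006,0,0,1,0,-0.006,0,0])

```text
clock: 21.72
position: [0.519, 0.0829, 0.1729]
ee_rot: [-2.2, -2.242, -0.0]
force: [0.8, 0.1, -0.4]
width: 0.197
```

Emit:
apply_moves(targets=[1,0,-0.006,0,0,1,0,-0.006,0,0,1,0,-0.006,0,0])

```text
clock: 22.1
position: [0.5116, 0.0826, 0.1728]
ee_rot: [-2.2, -2.242, 0.001]
force: [0.4, -0.5, -1.2]
width: 0.198
```

```bash
python3 -c "
from h import *
st(); ovl(17,eyeat(.79),[.5306,.0799,.1899],91.07,26,box=(415,165,45,50),k=8); st()
"
```

```text
t 22.1 pos [0.5116 0.0826 0.1728] toolx ang 91.09 z [-0.001 -0.    -1.   ] F [ 0.41 -0.45 -1.15] T [-0.05  0.05  0.04] w 0.198 q [-0.95  0.43  0.95  1.95 -0.42  0.97  0.22]
t 22.15 pos [0.5111 0.0826 0.1727] toolx ang 91.09 z [-0.001 -0.    -1.   ] F [-0.53 -0.14 -1.16] T [-0.18  0.05 -0.02] w 0.192 q [-0.95  0.43  0.95  1.95 -0.42  0.97  0.22]
```

View pics/o17.png

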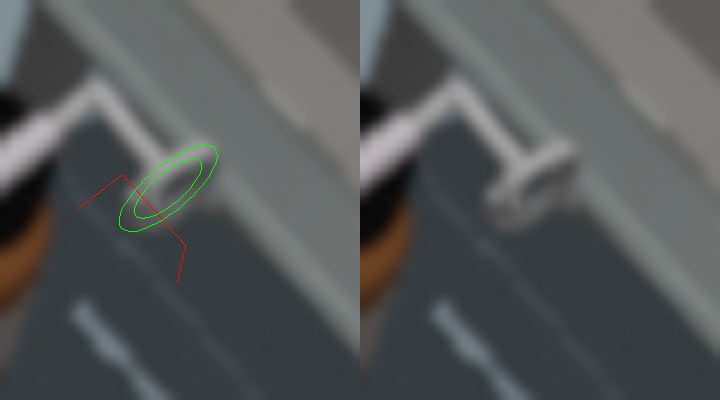

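Emit:
apply_moves(targets=[1,0,-0.006,0,0,1,0,-0.006,0,0,1,0,-0.006,0,0])

```text
clock: 22.52
position: [0.5046, 0.0824, 0.1729]
ee_rot: [-2.201, -2.242, 0.0]
force: [-0.8, 0.1, -0.7]
width: 0.194
```

Emit:
apply_moves(targets=[1,0,-0.008,0,0,1,0,-0.01,0,0,1,0,-0.01,0,0,1,0,0,0,0])

```text
clock: 23.02
position: [0.4933, 0.0823, 0.1729]
ee_rot: [-2.2, -2.242, -0.0]
force: [0.3, -0.4, -0.9]
width: 0.193
```

```bash
python3 -c "
from h import *
st(); snap(18,(380,110,140,105),5); st()
"
```

```text
t 23.025 pos [0.4933 0.0823 0.1729] toolx ang 91.07 z [-0.  0. -1.] F [ 0.29 -0.37 -0.89] T [-0.05  0.08 -0.01] w 0.193 q [-0.99  0.4   0.96  1.99 -0.4   0.95  0.2 ]
t 23.125 pos [0.4937 0.0823 0.173 ] toolx ang 91.07 z [ 0.  0. -1.] F [ 0.72  0.23 -0.68] T [-0.03  0.01  0.02] w 0.195 q [-0.99  0.4   0.96  1.99 -0.4   0.95  0.2 ]
```

View pics/c18s.png

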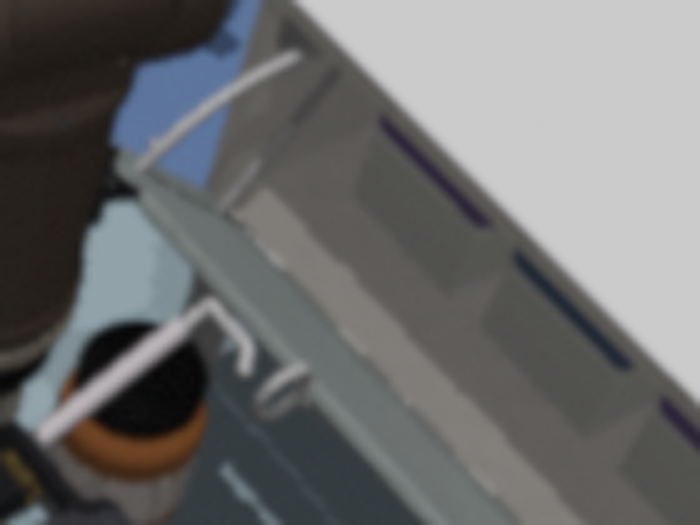

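Emit:
apply_moves(targets=[1,-0.05,-0.01,0,0,1,-0.1,-0.01,0,0,1,-0.13,-0.01,0,0,1,-0.13,-0.01,0,0,1,-0.13,-0.01,0,0,1,-0.13,-0.01,0,0,1,-0.1,-0.011,0,0,1,-0.043,-0.01,0,0,1,0,0,0,0,1,0,0,0,0])

```text
clock: 24.38
position: [0.4671, -0.2429, 0.1728]
ee_rot: [-2.2, -2.242, -0.0]
force: [0.6, 0.4, -1.7]
width: 0.194
```

```bash
python3 -c "
from h import *
to([.467,-.2435,.173]); snap(19,(180,190,160,150),5); to([.467,-.2435,.173])
"
```

```text
t 24.375 pos [ 0.4671 -0.2429  0.1728] toolx ang 91.08 z [-0.     0.001 -1.   ] F [ 0.62  0.37 -1.72] T [-0.08  0.02  0.02] w 0.194 q [-0.29  0.44  0.92  1.93 -0.42  0.98  0.85]
shift mm [-0.6 -0.2 -0.2] share [-0.0015 -0.0004 -0.0006]
t 24.475 pos [ 0.4675 -0.2423  0.1728] toolx ang 91.17 z [-0.     0.001 -1.   ] F [-0.08 -0.14 -0.62] T [-0.11  0.07  0.03] w 0.192 q [-0.29  0.44  0.92  1.93 -0.42  0.98  0.85]
shift mm [-1.2 -0.6 -0.2] share [-0.0029 -0.0014 -0.0006]
```

View pics/s19.png

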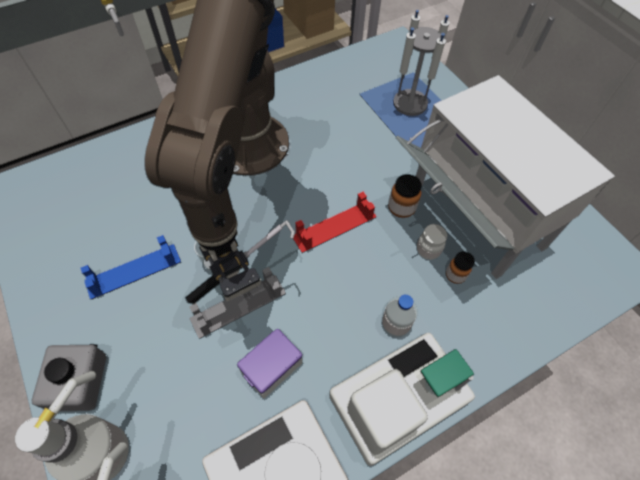

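View pics/c19s.png

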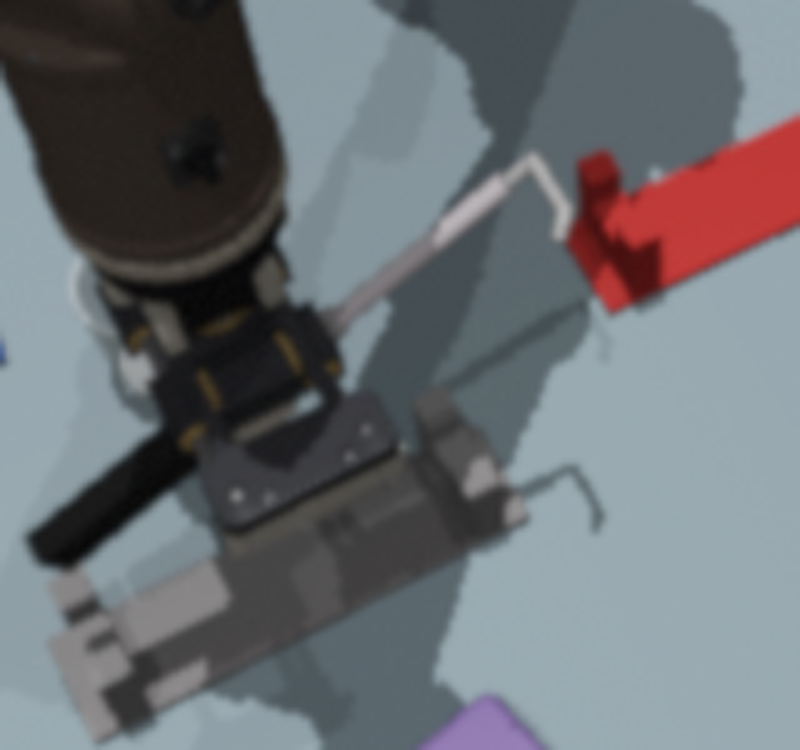

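View pics/t19.png

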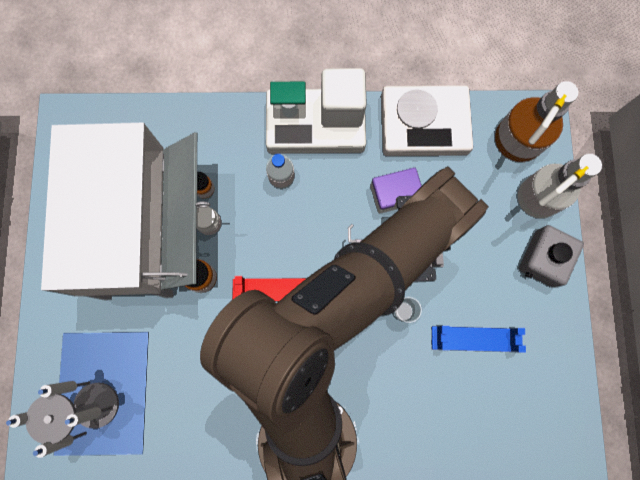

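```bash
python3 -c "
from h import *
t=cv2.imread('pics/t19.png');cv2.imwrite('pics/c19t.png',cv2.resize(t[215:260,330:370],None,fx=12,fy=12,interpolation=cv2.INTER_CUBIC))
obs=np.array([(286.6,221.4),(294.4,232),(189.5,299)])
def f(p):
    s,a,yaw,dz=p
    M=R.from_euler('z',yaw,degrees=True)*R.from_euler('y',-a,degrees=True)
    L=np.array([[.155+s,0,dz],[.155+s,-.028,dz],[-.118+s,0,dz]])
    X=M.apply(L)+[.4672,-.243,.192]
    return np.r_[(proj('scene',X)+[.8,.2]-obs).ravel(),(yaw-91.1)/2,dz/.002]
r=least_squares(f,[0,28,91,0],x_scale=[.01,10,1,.01]);print(r.x,r.fun.round(2))
"
```

```text
[8.27772025e-03 2.71188203e+01 9.06092092e+01 2.92046025e-03] [ 1.04  0.67 -0.21  0.14  1.13  1.62 -0.25  1.46]
```

View pics/c19t.png

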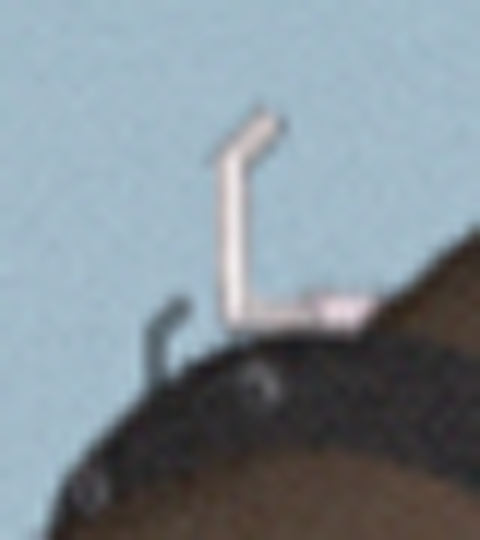

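```bash
python3 -c "
from h import *
X,r=tri((286.6-.8,221.4-.2),(349.3,241.25)); print(X,r)
E=tri((294.4-.8,232-.2),(330+228/12,215+155/12)); print(E)
print(np.degrees(np.arcsin((X[2]-.192)/.155)), np.hypot(X[2]-.192,X[1]+.243))
"
```

```text
[ 0.46110028 -0.09951532  0.26573371] [-0.13029431  0.01319966 -0.12836813 -0.05138877]
(array([ 0.49129018, -0.09849874,  0.26578801]), array([-0.61932379,  0.06376342, -0.61964665, -0.25342077]))
28.405023214472237 0.1613211447589417
```

Emit:
apply_moves(targets=[1,-0.01,0,0.04,0,1,-0.006,0,0.07,0,1,0,0,0.06,0,1,0,0,0.02,0,1,0,0,0,0,1,0,0,0,0])

```text
clock: 25.22
position: [0.4679, -0.2502, 0.0976]
ee_rot: [2.2, 2.241, 0.001]
force: [-0.3, 0.0, -1.4]
width: 0.196
```

```bash
python3 -c "
from h import *
to([.467,-.2495,.09]); snap(20,(180,220,130,110),6); st()
"
```

```text
t 25.225 pos [ 0.4679 -0.2502  0.0976] toolx ang 91.08 z [ 0.001 -0.    -1.   ] F [-0.27  0.02 -1.37] T [-0.09  0.07  0.03] w 0.196 q [-0.19  0.54  0.83  2.   -0.54  0.83  0.96]
shift mm [ 0.7 -0.9  7.6] share [ 0.0017 -0.0022  0.0189]
t 25.325 pos [ 0.468  -0.2501  0.0976] toolx ang 91.08 z [ 0.001 -0.    -1.   ] F [-0.51  0.97 -1.09] T [-0.12 -0.03 -0.02] w 0.191 q [-0.19  0.54  0.83  2.   -0.54  0.83  0.96]
```

View pics/c20s.png

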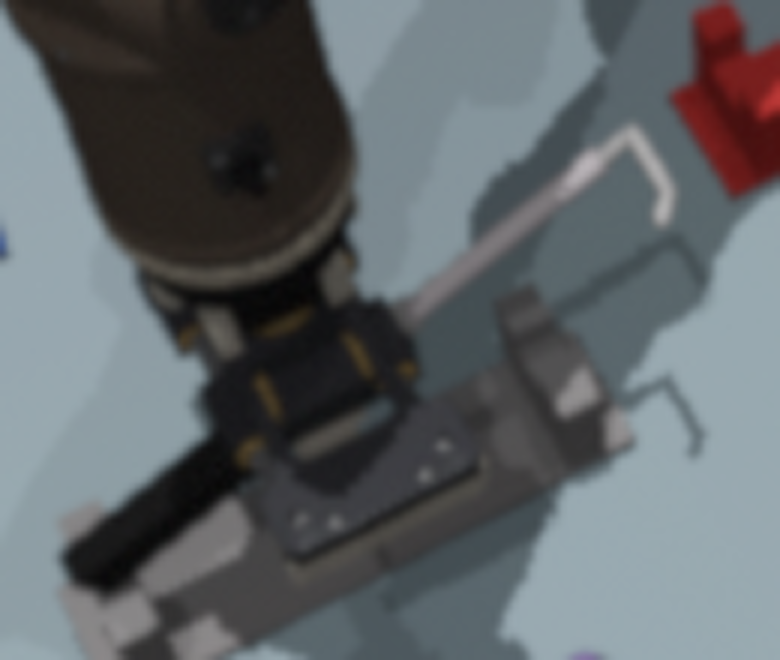

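Emit:
apply_moves(targets=[1,0,-0.0015,0.01,0,1,0,0,0.01,0,1,0,0,0.01,0,1,0,0,0.01,0])

```text
clock: 25.82
position: [0.4671, -0.2487, 0.0808]
ee_rot: [-2.199, -2.242, -0.003]
force: [-0.7, 8.9, 10.8]
width: 0.194
```

Emit:
apply_moves(targets=[1,0,0,0.01,0,1,0,0,0.01,0,1,0,0,0.01,0,1,0,0,0.01,0])

```text
clock: 26.32
position: [0.4677, -0.25, 0.0652]
ee_rot: [2.199, 2.242, 0.001]
force: [-0.2, 2.7, 5.4]
width: 0.193
```

```bash
python3 -c "
from h import *
st(); snap(21,(180,220,130,110),6); st()
"
```

```text
t 26.325 pos [ 0.4677 -0.25    0.0652] toolx ang 91.1 z [ 0.001 -0.    -1.   ] F [-0.18  2.71  5.41] T [-0.23  0.01 -0.  ] w 0.193 q [-0.15  0.59  0.78  2.02 -0.59  0.77  1.  ]
t 26.425 pos [ 0.4675 -0.2502  0.065 ] toolx ang 91.09 z [ 0.001 -0.001 -1.   ] F [1.43 1.34 3.99] T [-0.37 -0.15  0.07] w 0.19 q [-0.15  0.59  0.78  2.02 -0.59  0.77  1.  ]
```

View pics/c21s.png

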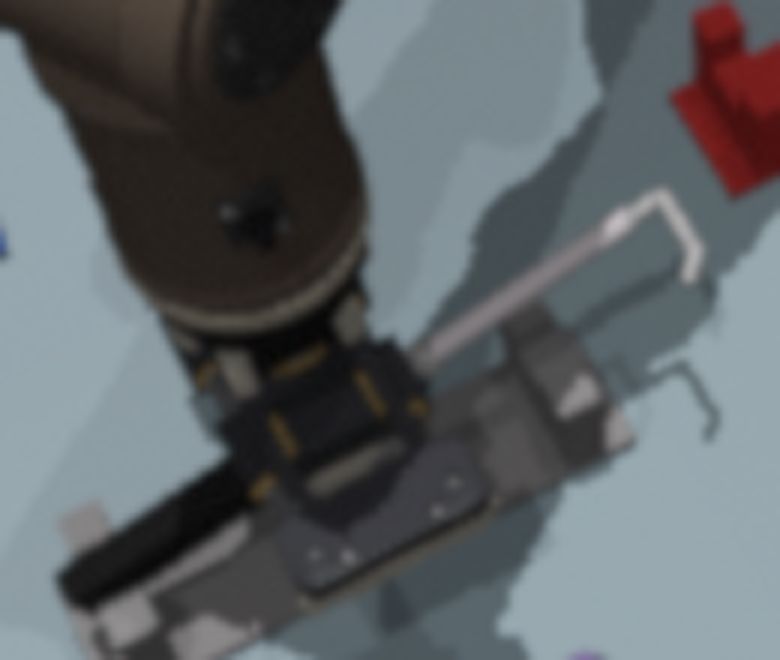

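Levelling works: tail in the handle notch, shaft heading to its notch. Continue down.

Emit:
apply_moves(targets=[1,0,0,0.01,0,1,0,0,0.01,0,1,0,0,0.01,0,1,0,0,0.01,0])

```text
clock: 26.92
position: [0.4673, -0.2496, 0.0491]
ee_rot: [2.2, 2.242, 0.001]
force: [0.3, 3.1, 5.9]
width: 0.192
```

Emit:
apply_moves(targets=[1,0,0,0.01,0,1,0,0,0.01,0,1,0,0,0.008,0,1,0,0,0,0])

```text
clock: 27.42
position: [0.4671, -0.2494, 0.0377]
ee_rot: [-2.2, -2.242, -0.001]
force: [1.0, 2.4, 4.0]
width: 0.191
```

```bash
python3 -c "
from h import *
st(); snap(22,(180,220,130,110),6); st()
"
```

```text
t 27.425 pos [ 0.4671 -0.2494  0.0377] toolx ang 91.1 z [ 0.     0.001 -1.   ] F [0.98 2.44 3.96] T [ 0.09 -0.06  0.07] w 0.191 q [-0.12  0.62  0.73  2.04 -0.64  0.72  1.04]
t 27.525 pos [ 0.467  -0.2498  0.0378] toolx ang 91.08 z [ 0.  0. -1.] F [0.21 1.81 2.7 ] T [ 0.02 -0.12  0.09] w 0.199 q [-0.12  0.62  0.73  2.04 -0.64  0.72  1.04]
```

View pics/c22s.png

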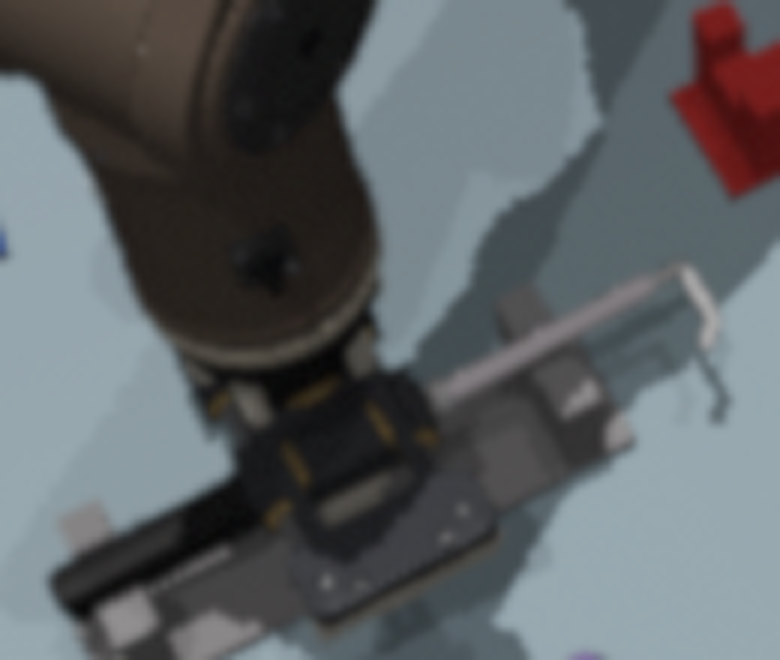

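Emit:
apply_moves(targets=[1,0,0,0.005,0,1,0,0,0,0,1,0,0,0,0], grip_force=4)

```text
clock: 27.9
position: [0.4665, -0.25, 0.0356]
ee_rot: [-2.201, -2.241, 0.001]
force: [-0.3, -0.5, -1.7]
width: 0.196
```

Emit:
apply_moves(targets=[0.75,0,0,0,0,0.65,0,0,0,0,0.5,0,0,0,0,0.4,0,0,0,0,0.4,0,0,0,0])

```text
clock: 28.52
position: [0.4669, -0.2499, 0.0357]
ee_rot: [2.201, 2.242, 0.0]
force: [0.4, 0.1, -0.1]
width: 0.589
```

Emit:
apply_moves(targets=[0.4,0,0,-0.03,0,0.4,0,0,-0.08,0,0.4,0,0,-0.12,0,0.4,0,0,-0.14,0,0.4,-0.06,-0.06,-0.14,0,0.4,-0.08,-0.08,-0.12,0,0.4,-0.08,-0.08,-0.05,0,0.4,-0.05,-0.05,0,0,0.4,0,0,0,0])

```text
clock: 29.65
position: [0.3613, -0.359, 0.3038]
ee_rot: [2.205, 2.236, 0.001]
force: [0.5, -0.2, -0.2]
width: 0.599
```

```bash
python3 -c "
from h import *
st(); snap(23,(180,240,130,95),6); st()
"
```

```text
t 29.65 pos [ 0.3613 -0.359   0.3038] toolx ang 90.78 z [ 0.001 -0.    -1.   ] F [ 0.51 -0.22 -0.25] T [-0.09  0.13 -0.02] w 0.599 q [-0.16  0.26  1.07  1.79 -0.24  1.24  0.99]
t 29.75 pos [ 0.3636 -0.3567  0.3029] toolx ang 91.04 z [ 0.     0.001 -1.   ] F [ 0.05  0.12 -0.38] T [-0.1   0.1   0.03] w 0.596 q [-0.16  0.26  1.06  1.79 -0.24  1.23  0.99]
```

View pics/s23.png

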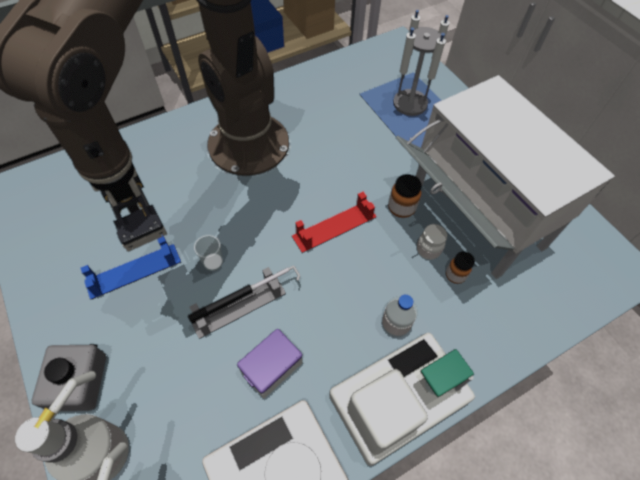

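View pics/t23.png

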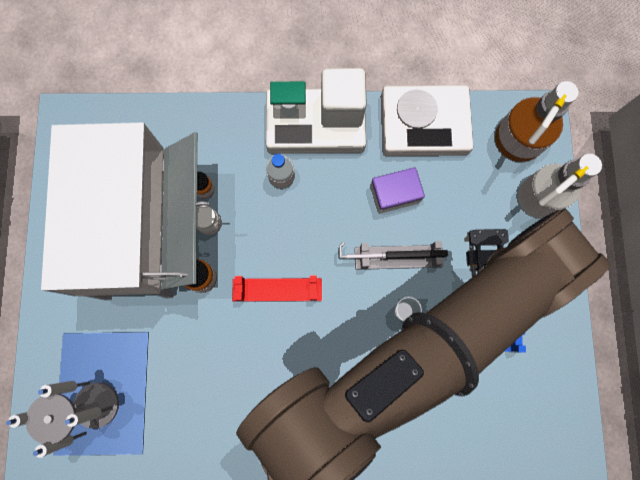

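View pics/c23s.png

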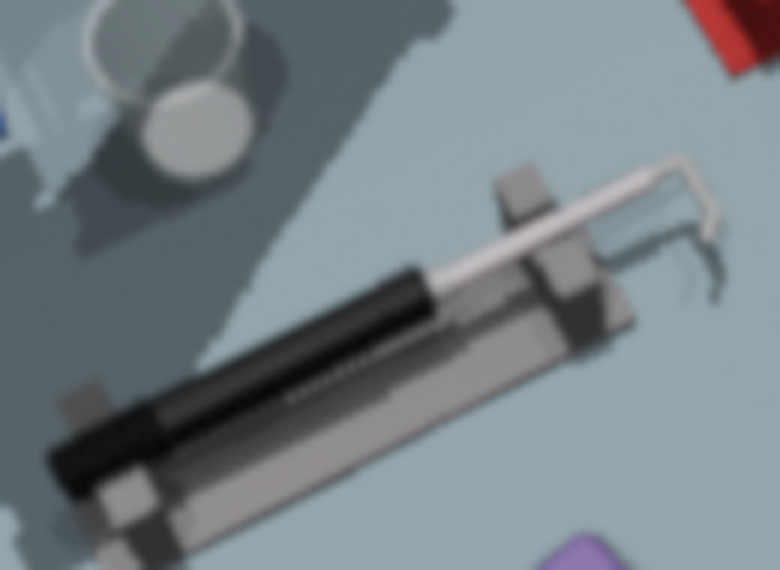

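```bash
python3 -c "
from h import *
t=cv2.imread('pics/t23.png')[:,:,::-1]
crop('t',t,325,230,130,50,6,'pics/c23t.png')
a=atz('top',(325+242/6,230+145/6),.062);b=atz('top',(325+684/6,230+145/6),.062);print(a,b,np.linalg.norm(a-b)); 
# middle
print('mid y', b[1]+ (a[1]-b[1])*100/190)
for p in [((180+680/6, 240+158/6)),(295.8,267.2)]: print(atz('scene',np.array(p)-[.8,.2],.055))
"
```

```text
[ 0.46466803 -0.15416724  0.062     ] [ 0.46237366 -0.34347875  0.062     ] 0.18932540911333298
mid y -0.24384111416072757
[ 0.46064967 -0.0912355   0.055     ]
[ 0.46572689 -0.08706851  0.055     ]
```

View pics/c23t.png

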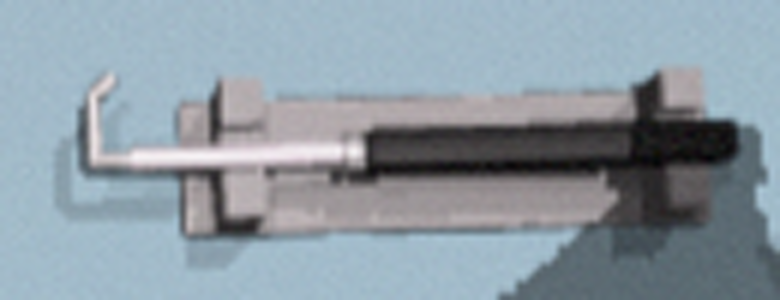

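```bash
python3 -c "
from h import *
for a,b in [((180+682/6,240+160/6),(325+93/6,230+163/6)),((180+428/6,240+290/6),(325+365/6,230+151/6)),((180+70/6,240+468/6),(325+736/6,230+140/6))]:
    print(tri(np.array(a)-[.6,0],np.array(b)-[.5,.3]))
st()
"
```

```text
(array([ 0.46029518, -0.089695  ,  0.05008123]), array([ 0.01618921, -0.001652  ,  0.01576068,  0.00637016]))
(array([ 0.46365009, -0.20656268,  0.05322294]), array([-0.03244252,  0.00293315, -0.03323217, -0.0114478 ]))
(array([ 0.46634906, -0.36145163,  0.06040747]), array([-1.30273195,  0.09632459, -1.43028481, -0.37776764]))
t 29.75 pos [ 0.3636 -0.3567  0.3029] toolx ang 91.04 z [ 0.     0.001 -1.   ] F [ 0.05  0.12 -0.38] T [-0.1   0.1   0.03] w 0.596 q [-0.16  0.26  1.06  1.79 -0.24  1.23  0.99]
```

```bash
python3 -c "
from cell import arm
print(arm.sign_off())"
```

```text
the job is handed in; nothing more can be done
None
```

The flap is open and stays open by itself. The pole lies back in both notches of the grey rest, nothing is held, and I handed the job in at about 30 s.

- **Opening:** I took the pole from the grey rest, put the hook through the eye with the flap shut, and eased it past the first catch at about 11 N. I then swung it down to the second catch, which clicked at about 9 N, and on to the stop. After I unloaded the hook the force dropped to zero and the flap did not move. The images put it at about 0.79 rad.
- **Return:** I unhooked without measurable load and laid the pole down tail first so the rest levelled it.
- **Last checks:** The grip point is about 3 mm along and 3 mm across from the rest's middle, in line within about 0.01 rad. Its height matches the start within 1 to 3 mm. In the last images, the bottles, beaker and tip box look where they were.

**Less tidy points:**
- **Load peak:** At the stop the load reached about 21 N, close to the 22 N limit, before I backed off.
- **Slip in the fingers:** The pole slid about 6 mm along the fingers during the pull, which I corrected when laying it down.
- **Camera offset:** The scene camera read about 1 px off against the arm and the top camera. I allowed for this.
- **Hook level not measured:** I did not measure the hook's final tilt. I judged it level from the pole's flat-sided handle sitting in its notch.

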